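# Nest the washed baking tins on their own stacks

## Robot

A 6-joint arm with a two-finger parallel gripper is mounted at the origin on a cart in front of the work surface, level with it; the furniture and walls round the work are solid. World frame = base frame: x ahead of the robot, y to its left, z up, the work surface at z = 0. Lengths are in m, angles in degrees, forces in N, time in s.
With the tool pointing down it reaches from about 0.3 to 0.75 m from the base axis. Payload 8.5 kg.
Tool frame: the origin (TCP) lies between the finger pads; the fingertips stand ahead of it and the grasp point (between the pads) lies 8 mm behind it (env.tcp_to_tips is the z of the fingertips in the tool frame, in m); z points along the fingers, x is the direction in which the jaws open and shut, and the axes are right-handed (so a half turn about z gives the same grasp; the last joint's range is limited). The gripper opens to 85 mm and grips with 20 to 120 N. Pads are 22 mm wide; open, the fingers measure 114 mm over their backs; the gripper's body (76 mm by 85 mm) begins 54 mm behind the grasp point. The pads swing forward as they close: fully open they stand 13 mm farther back than shut.
Start: joints at [60.373, 21.807, 74.336, -0, 83.858, -12.336], TCP at [0.163, 0.525, 0.242] pointing down, gripper open.
Joint ranges: [-178.18, 178.18], [-50.72, 133.34], [12.68, 142.11], [-81.47, 261.47], [9.98, 163.14], [-165.26, 165.26]. Speed limits (degrees/s): [136.94, 136.94, 180, 180, 180, 180].

## Interface

Orientations are given as a 3x3 rotation matrix whose columns are the frame's x, y, z axes.
In Python, from rig import observe, viewer, env gives the robot as it stands.
- The arm moves only by the tool jog_arm, never from a script. Its arguments are lists of equal length, an entry for each row: "dr": the turn, a rotation vector about the tool's x, y, z in rad, a list of three; "slide": the shift along the tool's x, y, z in m, a list of three; "gripper": the opening, from -1 (shut) to 1 (fully open), so that 0 is half open. In form: {"dr": [[rx, ry, rz], ...], "slide": [[dx, dy, dz], ...], "gripper": [gripper, ...]}. A call has exactly 10 rows; each row shifts and turns the commanded pose from where the row before left it, along the tool's axes as they then stand; what a row does not reach is not made up. A row lasts 1/10 s, in which the tool goes at most 50 mm and 8.59 degrees, less where a joint would pass 70% of its speed; a pose out of reach is approached as far as the arm can. A call is refused whole if a number of a shift passes 0.05 or a number of a turn 0.15, either way. A call with a gripper value outside its range is refused whole. The fingers move at their own pace and stop on an object; "force" is the grip in N (left out, the last holds). Time passes only in rows, so rows that do not move let the fingers close, or fill a call up. It gives the time, the measured TCP pose, the force and the opening at its end, in the units of the state.
- observe(): the state, without advancing time (a new reading comes with each control period).
- viewer.get_image(name): name is "scene" or "top" or "wrist"; returns a dict with "pixels" (480x640x3 uint8, blue, green, red), "camera_matrix" (3x3 intrinsics, pixels), "dist_coeffs" ([k1, k2, p1, p2, k3] as OpenCV has them; the pictures are not rectified), "R" (3x3) and "t" (3): a world point X has camera coordinates R X + t. Camera axes: x right, y down, z forward; pixel columns grow to the right and rows downward; lengths in m; the calibration is good to about 2 mm. A picture is of the moment at which its call begins. There is no depth.
- env.close_job(): hands the job in, once; it reports no verdict.
The state is a dict: "time_s": time; "q": joint angles; "qvel": joint speeds; "joint_efforts": joint torques, N m; "position": TCP position; "tool_rot": TCP orientation; "ft_force": force on the tool from outside, world axes, zero at the start; "wrist_torque": the same for the moment, N m; "grip_width": finger opening in m.
Only numpy, scipy, OpenCV 4.12 (cv2) and the standard library are available. Lean on these libraries where they do the work, as an engineer would, in place of code of your own. Each camera call takes 0.05 s, during which the arm holds its last target.

## Task

The small baking tins have come back from the wash mixed on the long tray. Nest each one on the stack of its own kind - loaf, boat, tartlet and pudding - pushed fully home so that it sits level with its shoulder on the rim below, and leave the stacks standing where they are.

Things in the scene. Friction and masses are not known exactly. Their poses are not given: they have to be found in the camera images.
- baking_tray: long, narrow, shallow aluminium baking tray, 160 (its x) x 412 (its y) mm, rim 18 mm high, floor 1.8 mm thick, fixed to the worktop; the four loose tins stand on its floor. Origin: centre of its underside, z up. Display ware 0.15 to 0.3 m tall stands beyond x = 0.59 (a basket of croissants straight ahead), an open drawer 0.09 m high beyond x = 0.53 at the right; swing past in front.
- loaf_tin: loose empty steel tin, rectangular mini-loaf shape with small corner radii, open side up on the tray: 90 x 52 mm over the rim, 36 mm high, 72 x 34 mm at the base. Its top 12 mm is an upright collar, stepped out from the tapered body by a shoulder; grip it across its width by the outside of the collar. Origin: centre of its underside; z up, x along its 90 mm length, y across its 52 mm width. 40 to 100 g.
- loaf_stack: stack of 3 nested tins like loaf_tin, loose on the worktop, one object of 0.21 kg, 60 mm high to its top rim. Origin: centre of its underside; z up, x along its 90 mm length, y across its 52 mm width. One more tin enters with 1 mm of play, either way round, and rests with its shoulder on the top rim, collar above it: its underside is then 36 mm above the stack's origin.
- boat_tin: loose empty steel tin, boat-shaped (pointed oval) shape, pointed at both ends, open side up on the tray: 100 x 48 mm over the rim, 24 mm high, 71 x 27 mm at the base. Its top 12 mm is an upright collar, stepped out from the tapered body by a shoulder; grip it across its width by the outside of the collar. Origin: centre of its underside; z up, x along its 100 mm length, from point to point, y across its 48 mm width. 40 to 100 g.
- boat_stack: stack of 4 nested tins like boat_tin, loose on the worktop, one object of 0.2 kg, 60 mm high to its top rim. Origin: centre of its underside; z up, x along its 100 mm length, from point to point, y across its 48 mm width. One more tin enters with 1 mm of play, either way round, and rests with its shoulder on the top rim, collar above it: its underside is then 48 mm above the stack's origin.
- tartlet_tin: loose empty steel tin, wide, shallow and round, open side up on the tray: 64 x 64 mm over the rim, 28 mm high, 43 x 43 mm at the base. Its top 12 mm is an upright collar, stepped out from the tapered body by a shoulder; grip it across its diameter by the outside of the collar. Origin: centre of its underside; z up, round, so its yaw is of no matter. 40 to 100 g.
- tartlet_stack: stack of 4 nested tins like tartlet_tin, loose on the worktop, one object of 0.22 kg, 64 mm high to its top rim. Origin: centre of its underside; z up, round, so its yaw is of no matter. One more tin enters with 1 mm of play and rests with its shoulder on the top rim, collar above it: its underside is then 48 mm above the stack's origin.
- pudding_tin: loose empty steel tin, narrow, deep and round, open side up on the tray: 48 x 48 mm over the rim, 44 mm high, 33 x 33 mm at the base. Its top 12 mm is an upright collar, stepped out from the tapered body by a shoulder; grip it across its diameter by the outside of the collar. Origin: centre of its underside; z up, round, so its yaw is of no matter. 40 to 100 g.
- pudding_stack: stack of 2 nested tins like pudding_tin, loose on the worktop, one object of 0.11 kg, 56 mm high to its top rim. Origin: centre of its underside; z up, round, so its yaw is of no matter. One more tin enters with 1 mm of play and rests with its shoulder on the top rim, collar above it: its underside is then 24 mm above the stack's origin.
Mind the look-alikes: they are no part of the job. What is shaped like the tartlet_stack but orange is not meant.

How it is judged (in metres and radians):
At the end, for the whole second after the job is handed in: Each tin is in the stack of its own kind, fully seated: its axis within 4 mm of the stack's, its underside within 3 mm of the seated height, tilted less than 0.08 rad, at rest; every stack stands upright within 30 mm of where it stood (horizontal distance between loaf_tin and loaf_stack below 0.004 m and z of loaf_tin in the frame of loaf_stack between 0.033 and 0.039 m and angle between each of loaf_tin, boat_tin, tartlet_tin, pudding_tin's own z axis and vertical below 0.08 rad and angle between each of loaf_stack, boat_stack, tartlet_stack, pudding_stack's own z axis and vertical below 0.05 rad and linear speed of each of loaf_tin, boat_tin, tartlet_tin, pudding_tin below 0.02 m/s and distance of each of loaf_stack, boat_stack, tartlet_stack, pudding_stack from where it was at the start of the episode below 0.03 m and horizontal distance between boat_tin and boat_stack below 0.004 m and z of boat_tin in the frame of boat_stack between 0.045 and 0.051 m and horizontal distance between tartlet_tin and tartlet_stack below 0.004 m and z of tartlet_tin in the frame of tartlet_stack between 0.045 and 0.051 m and horizontal distance between pudding_tin and pudding_stack below 0.004 m and z of pudding_tin in the frame of pudding_stack between 0.021 and 0.027 m); the robot touches nothing.
It fails at once if the loaf stack is pushed more than 50 mm from its place or tipped over (distance of loaf_stack from where it was at the start of the episode above 0.05 m or angle between loaf_stack's own z axis and vertical above 0.4 rad).
It fails at once if the boat stack is pushed more than 50 mm from its place or tipped over (distance of boat_stack from where it was at the start of the episode above 0.05 m or angle between boat_stack's own z axis and vertical above 0.4 rad).
It fails at once if the tartlet stack is pushed more than 50 mm from its place or tipped over (distance of tartlet_stack from where it was at the start of the episode above 0.05 m or angle between tartlet_stack's own z axis and vertical above 0.4 rad).
It fails at once if the pudding stack is pushed more than 50 mm from its place or tipped over (distance of pudding_stack from where it was at the start of the episode above 0.05 m or angle between pudding_stack's own z axis and vertical above 0.4 rad).
It also fails if it takes over 139 s, if anything falls off the work surface, if the arm or the gripper's body presses on something with over 40 N, if the wrist force passes 120 N, or if a joint passes its speed limit or range.

## Working session

There is one attempt and no reset: what is moved stays moved. The work goes in short steps, Python scripts to look and compute and a tool call to move; the robot and the scene stay as the last step left them, time stands still between calls to the robot, and variables do not carry over. Pictures are saved under pics/ and viewed, and the job is handed in when it is done.

Besides the shell and the picture viewer there is one more tool, called after "Emit:" as name(argument=value, ...) on one line, values as JSON. jog_arm: Moves the arm, as the interface text tells. Its arguments: {"type":"object","properties":{"dr":{"type":"array","items":{"type":"array","items":{"type":"number"}}},"slide":{"type":"array","items":{"type":"array","items":{"type":"number"}}},"gripper":{"type":"array","items":{"type":"number"}},"force":{"type":"number"}},"required":["dr","slide","gripper"]}

```bash
ls; mkdir -p pics; python3 - <<'E'
from rig import observe, viewer, env
import cv2,numpy as np
s=observe();print({k:np.round(v,4).tolist() for k,v in s.items()});print(env.tcp_to_tips)
for n in ("scene","top","wrist"):
    d=viewer.get_image(n);cv2.imwrite(f"pics/{n}0.png",d["pixels"]);print(n,np.round(d["camera_matrix"],1).tolist(),np.round(d["dist_coeffs"],3),np.round(d["R"],3).tolist(),np.round(d["t"],3), -d["R"].T@d["t"])
E
```

```text
pics
{'time_s': 0.0, 'q': [60.3724, 21.8414, 74.3874, 0.0016, 83.8575, -12.3373], 'qvel': [-0.0371, 0.0817, 0.022, 0.0113, 0.0583, 0.0291], 'joint_efforts': [0.0017, -44.8471, -23.1281, -0.0001, 0.0048, -0.0], 'position': [0.1633, 0.5249, 0.2417], 'tool_rot': [[0.2972, 0.9548, -0.0008], [0.9548, -0.2972, -0.0013], [-0.0015, -0.0003, -1.0]], 'ft_force': [-0.2198, -0.5922, 0.4214], 'wrist_torque': [-0.0081, 0.0411, 0.0081], 'grip_width': 0.0851}
0.011
scene [[548.6, 0.0, 323.9], [0.0, 548.6, 246.4], [0.0, 0.0, 1.0]] [0.044 0.    0.    0.    0.   ] [[-0.423, -0.906, -0.011], [-0.593, 0.286, -0.753], [0.685, -0.312, -0.658]] [0.112 0.34  1.157] [-0.54411629  0.36592236  1.01859026]
top [[485.8, 0.0, 327.1], [0.0, 485.8, 245.9], [0.0, 0.0, 1.0]] [-0.031  0.     0.     0.     0.   ] [[-0.018, -1.0, 0.003], [-0.98, 0.017, -0.197], [0.197, -0.006, -0.98]] [-0.117  0.483  1.28 ] [ 0.21889984 -0.11641239  1.35101753]
wrist [[425.4, 0.0, 319.8], [0.0, 425.4, 242.6], [0.0, 0.0, 1.0]] [-0.1  0.   0.   0.   0. ] [[0.298, 0.955, -0.001], [0.904, -0.282, 0.321], [0.307, -0.097, -0.947]] [-0.55  -0.041  0.381] [0.0842114  0.54973852 0.37323005]
```

View pics/top0.png

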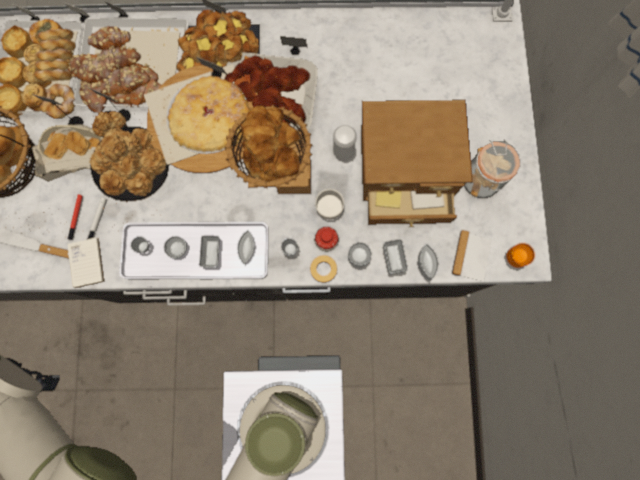

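View pics/scene0.png

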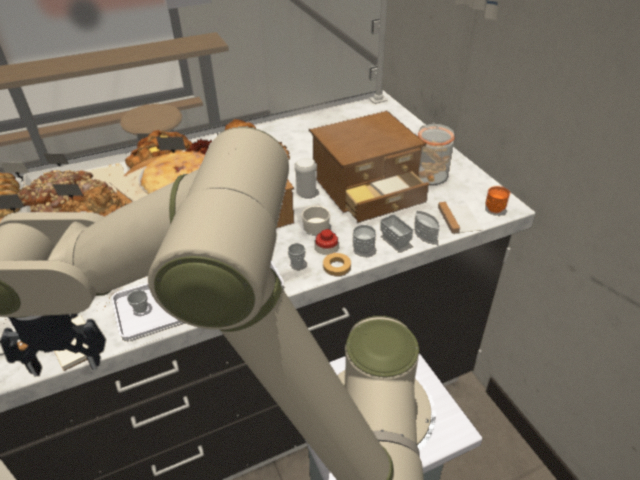

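View pics/wrist0.png

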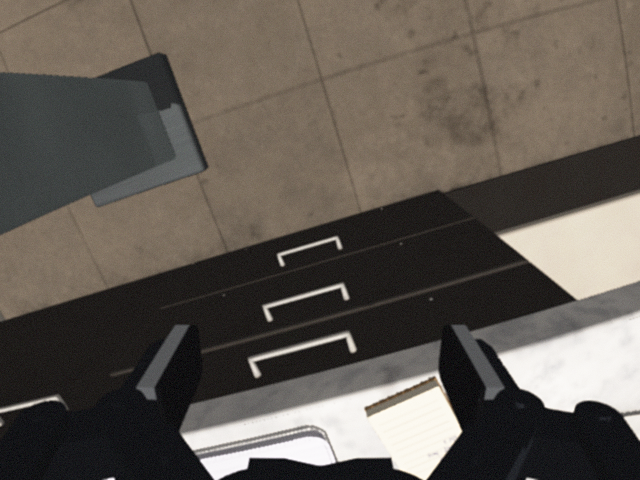

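```bash
cat > h.py <<'E'
import cv2,numpy as np
from rig import observe, viewer, env
def ray(d,uv):
    uv=np.asarray(uv,float).reshape(-1,1,2)
    n=cv2.undistortPoints(uv,np.array(d["camera_matrix"]),np.array(d["dist_coeffs"],float)).reshape(-1,2)
    R=np.array(d["R"]);t=np.array(d["t"])
    D=np.c_[n,np.ones(len(n))]@R
    return -R.T@t,D
def onz(d,uv,z):
    c,D=ray(d,uv); return c+D*((z-c[2])/D[:,2])[:,None]
def proj(d,X):
    R=np.array(d["R"]);t=np.array(d["t"])
    return cv2.projectPoints(np.asarray(X,float).reshape(-1,1,3),cv2.Rodrigues(R)[0],t,np.array(d["camera_matrix"]),np.array(d["dist_coeffs"],float))[0].reshape(-1,2)
def st():
    s=observe();print("t",round(s["time_s"],2),"pos",np.round(s["position"],4),"F",np.round(s["ft_force"],1),"w",round(s["grip_width"],4),"\nR",np.round(s["tool_rot"],3).tolist());return s
E
python3 - <<'E'
from h import *
im=cv2.imread("pics/top0.png")
c=im[215:290,115:450]
cv2.imwrite("pics/c0.png",np.vstack([cv2.resize(c[:,:168],(756,338),interpolation=2),cv2.resize(c[:,167:],(756,338)*1,interpolation=2)][:1]))
cv2.imwrite("pics/c1.png",cv2.resize(c[:,155:],None,fx=4.4,fy=4.4,interpolation=2))
d=viewer.get_image("top")
for n,uv,z in [("pud",(142,244),.0458),("tart",(176,246),.03),("loaf",(210,250),.038),("boat",(246,247),.026),("PUD",(290,246),.056),("TART",(360,253),.064),("LOAF",(395,256),.06),("BOAT",(428,261),.06)]:
    print(n,np.round(onz(d,uv,z),3))
E
```

```text
pud [[0.496 0.384 0.046]]
tart [[0.492 0.295 0.03 ]]
loaf [[0.477 0.198 0.038]]
boat [[0.487 0.101 0.026]]
PUD [[ 0.481 -0.024  0.056]]
TART [[ 0.457 -0.213  0.064]]
LOAF [[ 0.448 -0.308  0.06 ]]
BOAT [[ 0.433 -0.396  0.06 ]]
```

View pics/c0.png

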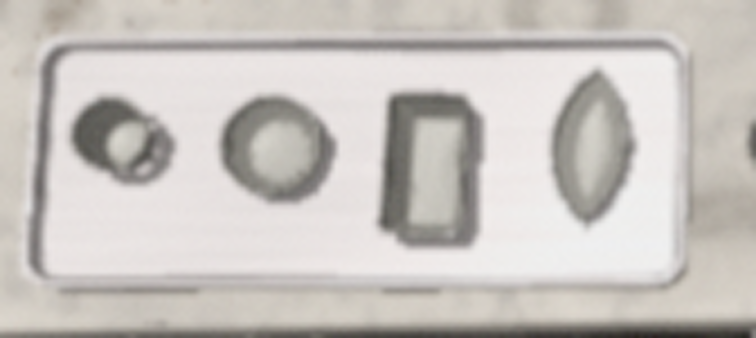

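View pics/c1.png

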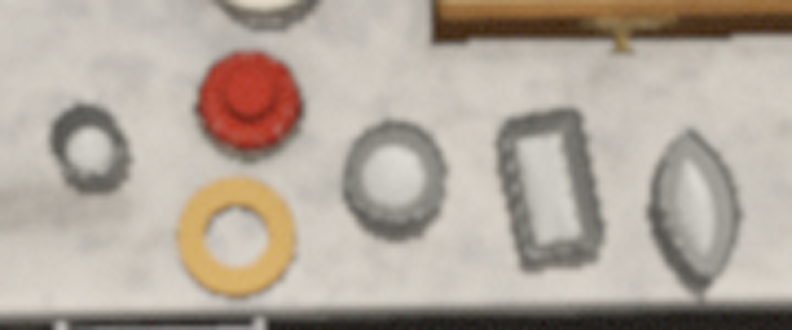

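Emit:
jog_arm(dr=[[0,0,-0.1],[0,0,-0.1],[0,0,-0.1],[0,0,0],[0,0,0],[0,0,0],[0,0,0],[0,0,0],[0,0,0],[0,0,0]], slide=[[0,0,0],[0,0,0],[0,0,0],[-0.02,0.04,0],[-0.03,0.04,0],[-0.03,0.04,0],[-0.03,0.04,0],[-0.03,0.04,0],[-0.03,0.04,0],[-0.02,0.04,0]], gripper=[1,1,1,1,1,1,1,1,1,1])

```text
time_s: 1.2
position: [0.4445, 0.3326, 0.2424]
tool_rot: [[0.003, 1.0, -0.0], [1.0, -0.003, -0.0], [-0.0, -0.0, -1.0]]
ft_force: [0.8, 1.3, -0.0]
grip_width: 0.0855
```

```bash
python3 - <<'E'
from h import *
st()
d=viewer.get_image("wrist");cv2.imwrite("pics/w1.png",d["pixels"]);np.save("pics/w1.npy",d,allow_pickle=True);print(np.round(d["R"],4).tolist(),d["t"])
E
```

```text
t 1.2 pos [0.4445 0.3326 0.2424] F [ 0.8  1.3 -0. ] w 0.0855 
R [[0.003, 1.0, -0.0], [1.0, -0.003, -0.0], [-0.0, -0.0, -1.0]]
[[0.0036, 1.0, 0.0004], [0.9468, -0.0035, 0.3217], [0.3217, -0.0007, -0.9469]] [-0.33429877 -0.46144435  0.23794332]
```

View pics/w1.png

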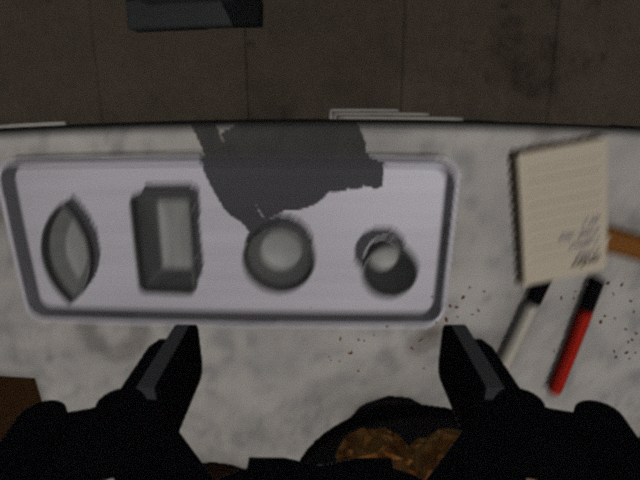

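Emit:
jog_arm(dr=[[0,0,0],[0,0,0],[0,0,0],[0,0,0],[0,0,0],[0,0,0],[0,0,0],[0,0,0],[0,0,0],[0,0,0]], slide=[[0.025,0.01,0.04],[0.025,0.01,0.04],[0,0,0.01],[0,0,0],[0,0,0],[0,0,0],[0,0,0],[0,0,0],[0,0,0],[0,0,0]], gripper=[1,1,1,1,1,1,1,1,1,1])

```text
time_s: 2.25
position: [0.4632, 0.3845, 0.1525]
tool_rot: [[0.002, 1.0, 0.0], [1.0, -0.002, 0.0], [0.0, 0.0, -1.0]]
ft_force: [1.4, 0.9, 0.2]
grip_width: 0.0855
```

```bash
python3 - <<'E'
from h import *
st()
d=viewer.get_image("wrist");cv2.imwrite("pics/w2.png",d["pixels"]);np.save("pics/w2.npy",d,allow_pickle=True)
E
```

```text
t 2.25 pos [0.4632 0.3845 0.1525] F [1.4 0.9 0.2] w 0.0855 
R [[0.002, 1.0, 0.0], [1.0, -0.002, 0.0], [0.0, 0.0, -1.0]]
```

View pics/w2.png

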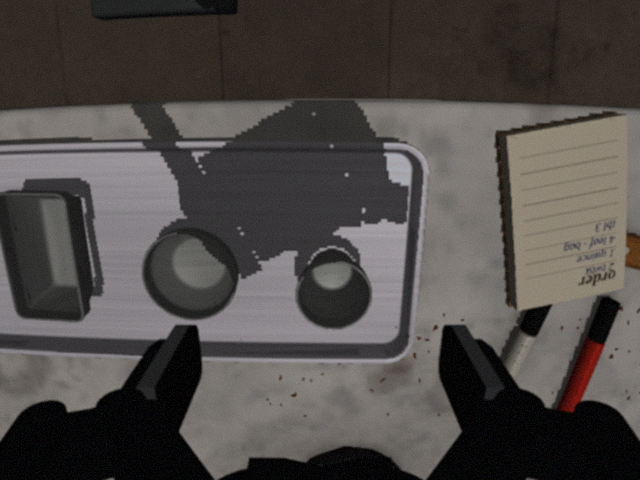

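```bash
cat >> h.py <<'E'
def crop(im,x0,y0,w,h,f,name,g=0.5):
    c=im[y0:y0+h,x0:x0+w]; c=(255*(c/255.)**g).astype(np.uint8)
    c=cv2.resize(c,None,fx=f,fy=f,interpolation=cv2.INTER_LINEAR)
    for k in range(0,w,10):
        cv2.line(c,(k*f,0),(k*f,10 if (x0+k)%50 else 22),(0,0,255),1); 
        if (x0+k)%50==0: cv2.putText(c,str(x0+k),(k*f+2,20),0,.45,(0,0,255),1)
    for k in range(0,h,10):
        cv2.line(c,(0,k*f),(10 if (y0+k)%50 else 22,k*f),(0,0,255),1)
        if (y0+k)%50==0: cv2.putText(c,str(y0+k),(12,k*f+14),0,.45,(0,0,255),1)
    cv2.imwrite("pics/"+name+".png",c)
E
python3 - <<'E'
from h import *
im=cv2.imread("pics/w2.png")
crop(im,0,180,260,160,3,"c2a"); crop(im,270,230,130,110,6,"c2b")
E
```

```text
(no output)
```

View pics/c2b.png

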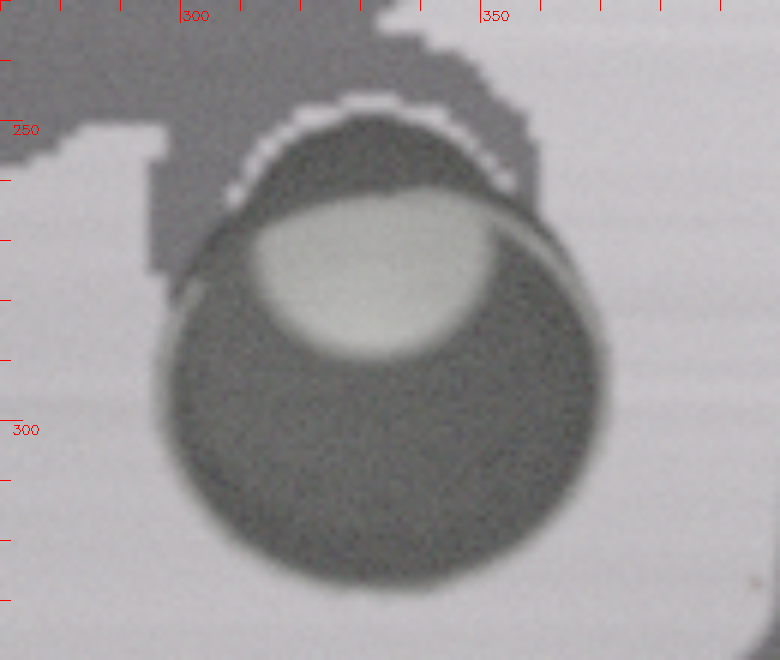

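View pics/c2a.png

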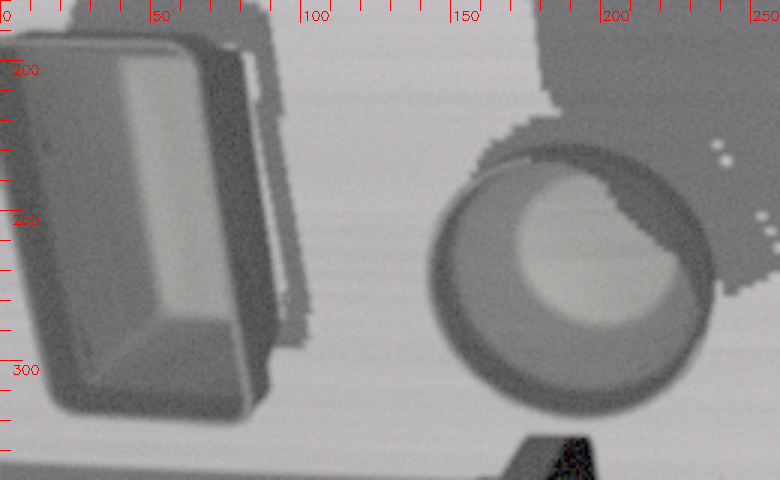

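```bash
cat >> h.py <<'E'
from scipy.optimize import least_squares
def circ(d,pts,z,r=None):
    P=onz(d,pts,z)[:,:2]
    if r is None:
        f=lambda p:np.hypot(*(P-p[:2]).T)-p[2]; s=least_squares(f,[*P.mean(0),.03])
    else:
        f=lambda p:np.hypot(*(P-p[:2]).T)-r; s=least_squares(f,P.mean(0))
    print("centre/r",np.round(s.x*1000,1),"res mm",np.round(s.fun*1000,1)); return s.x
E
python3 - <<'E'
from h import *
d=np.load("pics/w2.npy",allow_pickle=True).item()
R=np.array(d["R"]);print("cam",-R.T@np.array(d["t"]))
for r in (None,.024): circ(d,[(296.2,293),(371,292),(334,328),(335,260.8)],.0458,r)
# tartlet rim
for r in (None,.032): circ(d,[(142.5,270),(238,276),(195,319),(185,228)],.0298,r)
# loaf rim outer corners 
P=onz(d,[(0,192.5),(62,193),(83,320),(17,316)],.0378)[:,:2];print(np.round(P*1000,1),P.mean(0))
E
```

```text
cam [0.38021817 0.38465649 0.28395169]
centre/r [495.8 393.1  23.1] res mm [ 0.1  0.1 -0.1 -0.1]
centre/r [495.8 393. ] res mm [-0.8 -0.8 -1.1 -0.9]
centre/r [489.  299.5  32. ] res mm [-0.3 -0.3  0.3  0.3]
centre/r [489.  299.5] res mm [-0.3 -0.3  0.3  0.3]
[[430.1 184. ]
 [431.4 226.9]
 [518.9 223.9]
 [517.1 174.4]] [0.47438677 0.20231349]
```

Emit:
jog_arm(dr=[[0,0,0],[0,0,0],[0,0,0],[0,0,0],[0,0,0],[0,0,0],[0,0,0],[0,0,0],[0,0,0],[0,0,0]], slide=[[0.0085,0.0326,0],[0,0,0.03],[0,0,0.03],[0,0,0.03],[0,0,0.0185],[0,0,0],[0,0,0],[0,0,0],[0,0,0],[0,0,0]], gripper=[0.5,0.5,0.5,0.5,0.5,0.5,0.5,0.5,0.5,0.5], force=30)

```text
time_s: 3.3
position: [0.4961, 0.3932, 0.0447]
tool_rot: [[0.002, 1.0, 0.001], [1.0, -0.002, 0.001], [0.001, 0.001, -1.0]]
ft_force: [0.0, -0.4, 0.3]
grip_width: 0.0638
```

```bash
python3 - <<'E'
from h import *
st(); print(env.tcp_to_tips)
d=viewer.get_image("wrist");cv2.imwrite("pics/w3.png",d["pixels"]);np.save("pics/w3.npy",d,allow_pickle=True)
E
```

```text
t 3.3 pos [0.4961 0.3932 0.0447] F [ 0.  -0.4  0.3] w 0.0638 
R [[0.002, 1.0, 0.001], [1.0, -0.002, 0.001], [0.001, 0.001, -1.0]]
0.011
```

View pics/w3.png

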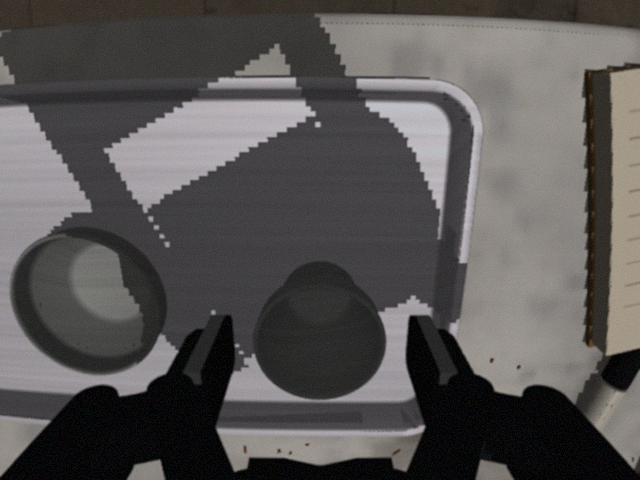

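Emit:
jog_arm(dr=[[0,0,0],[0,0,0],[0,0,0],[0,0,0],[0,0,0],[0,0,0],[0,0,0],[0,0,0],[0,0,0],[0,0,0]], slide=[[0,0,0],[0,0,0],[0,0,0],[0,0,0],[0,0,0],[0,0,0],[0,0,-0.01],[0,0,-0.02],[0,0,-0.03],[0,0,0]], gripper=[-1,-1,-1,-1,-1,-1,-1,-1,-1,-1], force=40)

```text
time_s: 4.35
position: [0.4974, 0.3939, 0.1082]
tool_rot: [[0.002, 1.0, 0.007], [1.0, -0.002, 0.003], [0.003, 0.007, -1.0]]
ft_force: [0.1, -0.4, -0.4]
grip_width: 0.0444
```

```bash
python3 - <<'E'
from h import *
st()
d=viewer.get_image("wrist");cv2.imwrite("pics/w4.png",d["pixels"]);np.save("pics/w4.npy",d,allow_pickle=True)
d=viewer.get_image("scene");cv2.imwrite("pics/s4.png",d["pixels"])
E
```

```text
t 4.35 pos [0.4974 0.3939 0.1082] F [ 0.1 -0.4 -0.4] w 0.0444 
R [[0.002, 1.0, 0.007], [1.0, -0.002, 0.003], [0.003, 0.007, -1.0]]
```

View pics/w4.png

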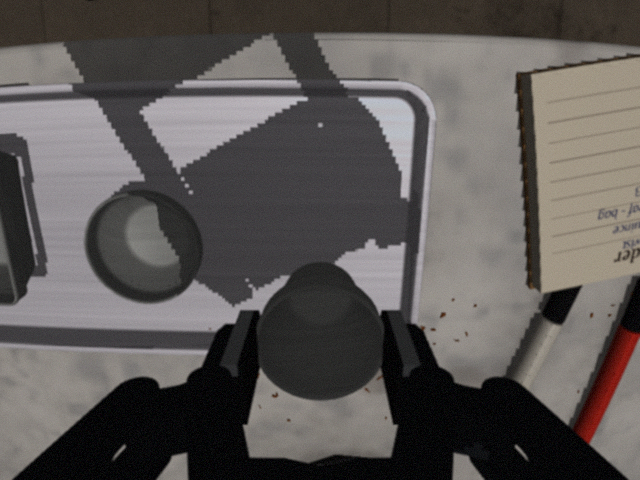

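View pics/s4.png

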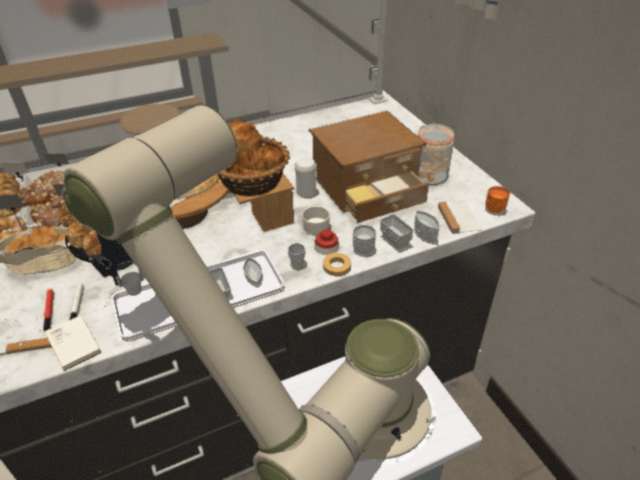

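Emit:
jog_arm(dr=[[0,0,0],[0,0,0],[0,0,0],[0,0,0],[0,0,0],[0,0,0],[0,0,0],[0,0,0],[0,0,0],[0,0,0]], slide=[[-0.02,-0.005,-0.02],[-0.04,-0.01,-0.02],[-0.045,-0.01,-0.01],[-0.045,0,0],[-0.045,0,0],[-0.045,0,0],[-0.045,0,0],[-0.03,0,0],[-0.01,0,0],[0,0,0]], gripper=[-1,-1,-1,-1,-1,-1,-1,-1,-1,-1])

```text
time_s: 5.45
position: [0.4701, 0.0674, 0.1533]
tool_rot: [[0.004, 1.0, -0.001], [1.0, -0.004, 0.0], [0.0, -0.001, -1.0]]
ft_force: [1.0, 1.0, -0.6]
grip_width: 0.0445
```

```bash
cat >> h.py <<'E'
def shot(name,cam="wrist"):
    d=viewer.get_image(cam);cv2.imwrite(f"pics/{name}.png",d["pixels"]);np.save(f"pics/{name}.npy",d,allow_pickle=True);return d
def ld(name): return np.load(f"pics/{name}.npy",allow_pickle=True).item()
E
python3 - <<'E'
from h import *
st();shot("w5")
E
```

```text
t 5.45 pos [0.4701 0.0674 0.1533] F [ 1.   1.  -0.6] w 0.0445 
R [[0.004, 1.0, -0.001], [1.0, -0.004, 0.0], [0.0, -0.001, -1.0]]
```

View pics/w5.png

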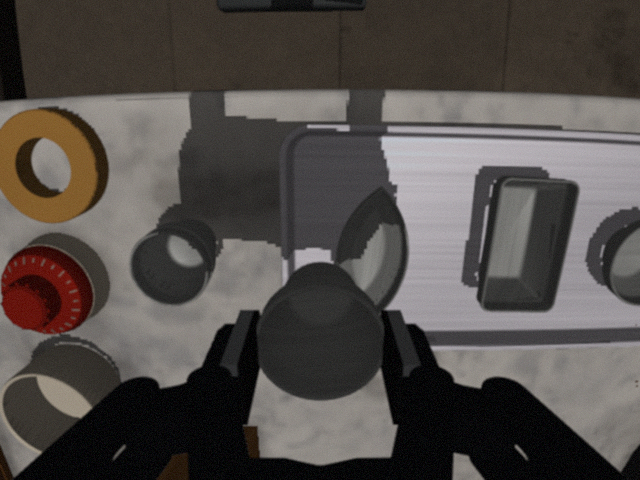

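```bash
python3 - <<'E'
from h import *
im=cv2.imread("pics/w5.png")
crop(im,115,210,115,110,6,"c5a"); crop(im,235,250,170,160,4,"c5b",.35)
E
```

```text
(no output)
```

View pics/c5a.png

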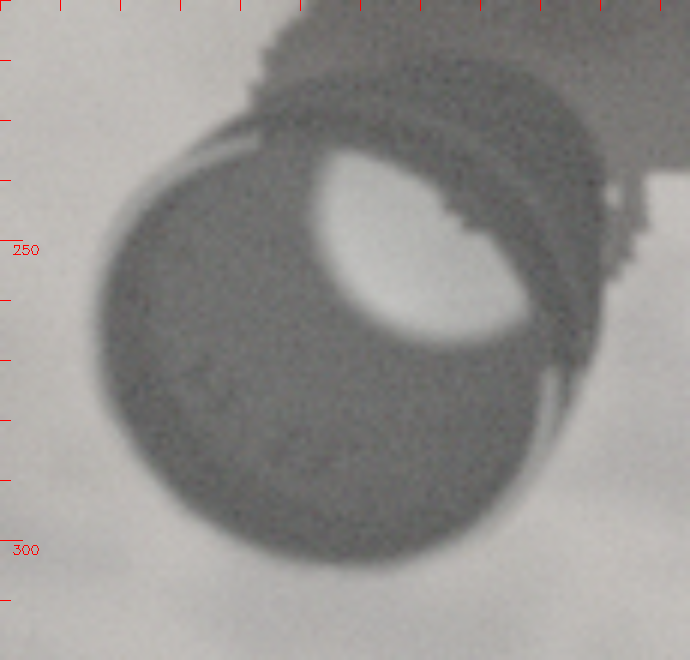

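View pics/c5b.png

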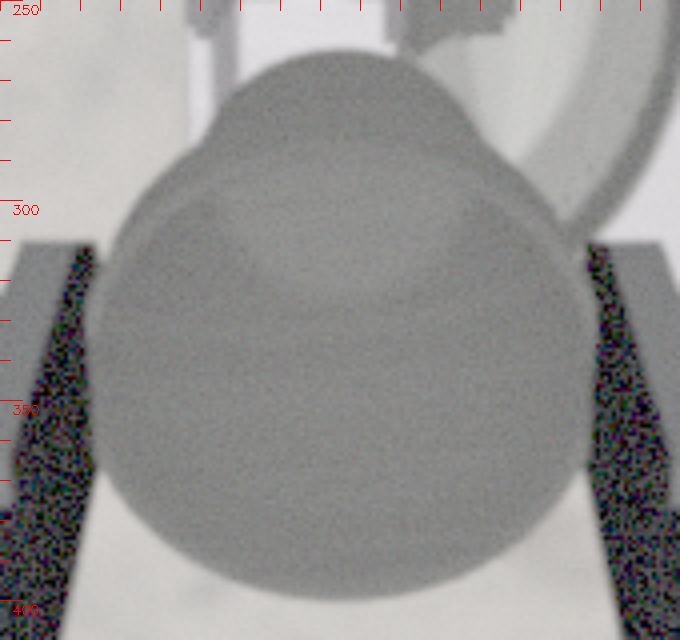

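```bash
python3 - <<'E'
from h import *
d=ld("w5")
p=[(131.2,263),(174,304.5),(208,276),(145,291.7),(196.7,298.3),(145,235.8)]
for r in (None,.024,.0235): circ(d,p,.056,r)
h=[(256.7,335),(383.2,335),(321.2,399.5),(235+118/4,250+490/4),(235+560/4,250+490/4)]
for z in (.1544,.15): 
  for r in (None,.024): circ(d,h,z,r)
E
```

```text
centre/r [480.2 -20.6  23.4] res mm [-0.1  0.2 -0.5 -0.4  0.5  0.3]
centre/r [479.8 -20.4] res mm [-0.5  0.  -1.3 -0.5  0.1 -0.6]
centre/r [480.2 -20.6] res mm [-0.1  0.1 -0.7 -0.4  0.4  0.1]
centre/r [470.8  67.4  22.8] res mm [-0.  0. -0.  0. -0.]
centre/r [469.5  67.4] res mm [-1.4 -1.4  0.1 -0.5 -0.6]
centre/r [473.6  67.4  23.6] res mm [-0.  0. -0.  0. -0.]
centre/r [473.2  67.4] res mm [-0.5 -0.4 -0.  -0.2 -0.2]
```

Emit:
jog_arm(dr=[[0,0,0],[0,0,0],[0,0,0],[0,0,0],[0,0,0],[0,0,0],[0,0,0],[0,0,0],[0,0,0],[0,0,0]], slide=[[-0.03,0.004,0],[-0.03,0.004,0],[-0.028,0.002,0],[0,0,0.02],[0,0,0.02],[0,0,0.008],[0,0,0],[0,0,0],[0,0,0],[0,0,0]], gripper=[-1,-1,-1,-1,-1,-1,-1,-1,-1,-1])

```text
time_s: 6.5
position: [0.4804, -0.0198, 0.1065]
tool_rot: [[0.001, 1.0, 0.001], [1.0, -0.001, -0.0], [-0.0, 0.001, -1.0]]
ft_force: [0.0, -0.6, -0.7]
grip_width: 0.0448
```

```bash
python3 - <<'E'
from h import *
st();shot("w6");d=shot("s6","scene")
p=proj(d,[.48,-.02,.08])[0].astype(int);print(p)
crop(d["pixels"],p[0]-50,p[1]-45,100,90,7,"c6",.6)
E
```

```text
t 6.5 pos [ 0.4804 -0.0198  0.1065] F [ 0.  -0.6 -0.7] w 0.0448 
R [[0.001, 1.0, 0.001], [1.0, -0.001, -0.0], [-0.0, 0.001, -1.0]]
[295 242]
```

View pics/c6.png

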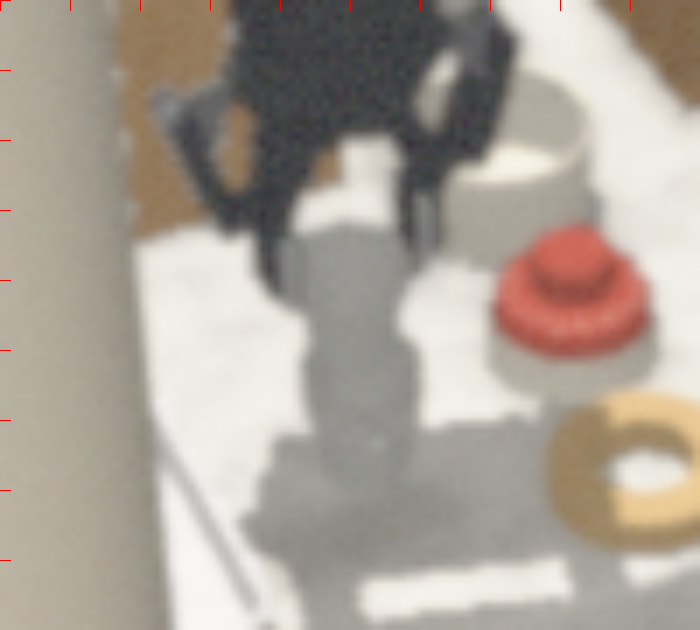

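View pics/w6.png

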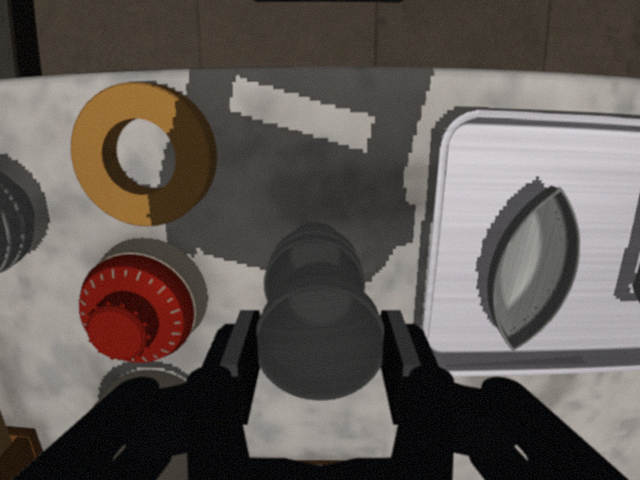

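```bash
python3 - <<'E'
from h import *
d=ld("w6");im=d["pixels"]
print(proj(d,[[.4802,-.0206,.056],[.4802,-.0446,.056],[.4802,.0034,.056],[.4562,-.0206,.056]]))
crop(im,230,205,180,120,4,"c6w",.4)
E
```

```text
[[318.13435659 284.881787  ]
 [266.93019938 284.92754265]
 [369.35971362 284.71279935]
 [317.94253968 236.08001197]]
```

View pics/c6w.png

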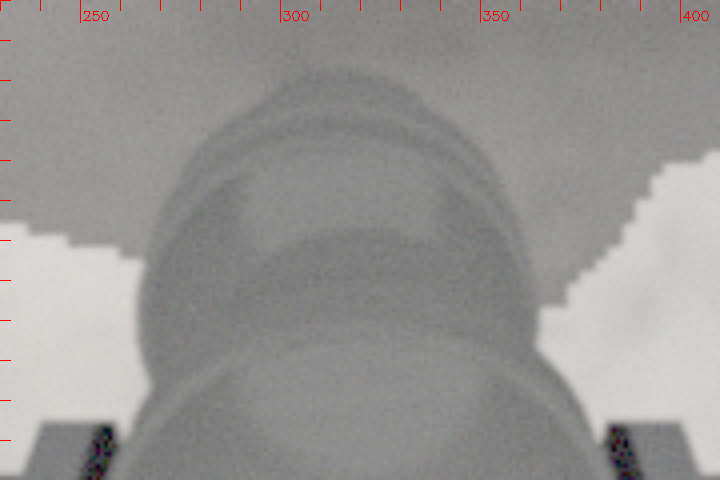

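Emit:
jog_arm(dr=[[0,0,0],[0,0,0],[0,0,0],[0,0,0],[0,0,0],[0,0,0],[0,0,0],[0,0,0],[0,0,0],[0,0,0]], slide=[[-0.0025,-0.001,0],[0,0,0.006],[0,0,0.006],[0,0,0.006],[0,0,0.006],[0,0,0.005],[0,0,0.003],[0,0,0.002],[0,0,0],[0,0,0]], gripper=[-1,-1,-1,-1,-1,-1,-1,-1,-1,-1])

```text
time_s: 7.6
position: [0.4792, -0.0225, 0.0719]
tool_rot: [[0.002, 1.0, 0.0], [1.0, -0.002, -0.0], [-0.0, 0.0, -1.0]]
ft_force: [0.1, 0.7, -1.3]
grip_width: 0.0448
```

```bash
python3 - <<'E'
from h import *
s=st();print(s["wrist_torque"]);d=shot("w7");crop(d["pixels"],200,190,250,220,3,"c7w",.4);d=shot("s7","scene")
p=proj(d,[.48,-.02,.06])[0].astype(int)
crop(d["pixels"],p[0]-50,p[1]-45,100,90,7,"c7",.6)
E
```

```text
t 7.6 pos [ 0.4792 -0.0225  0.0719] F [ 0.1  0.7 -1.3] w 0.0448 
R [[0.002, 1.0, 0.0], [1.0, -0.002, -0.0], [-0.0, 0.0, -1.0]]
[-0.01240214  0.05729683 -0.02815128]
```

View pics/c7w.png

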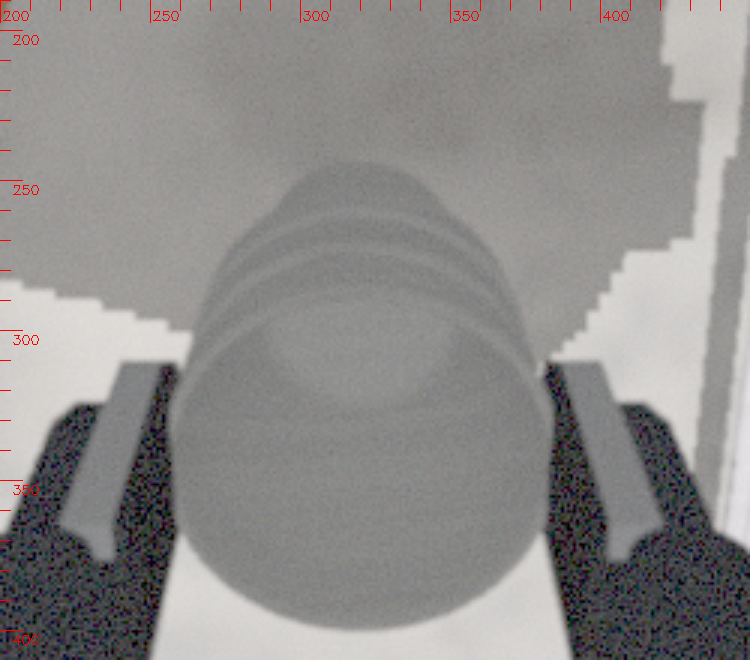

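View pics/c7.png

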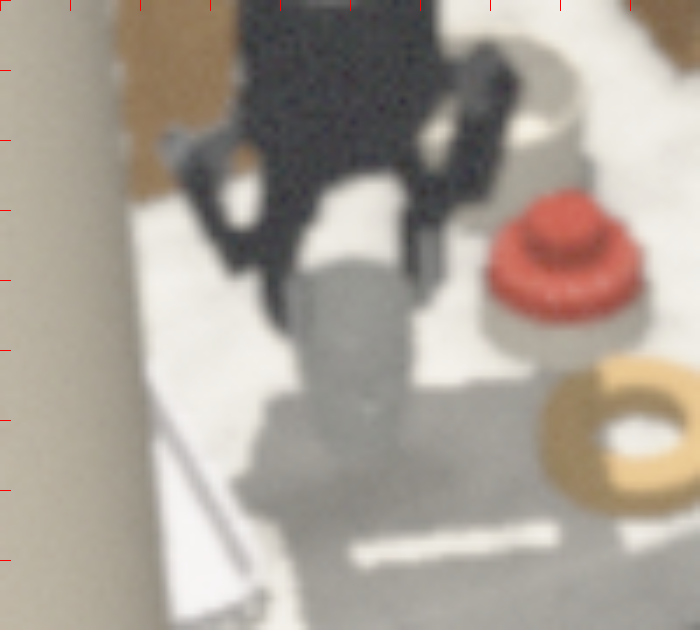

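Emit:
jog_arm(dr=[[0,0,0],[0,0,0],[0,0,0],[0,0,0],[0,0,0],[0,0,0],[0,0,0],[0,0,0],[0,0,0],[0,0,0]], slide=[[0,0,0.001],[0,0,0.001],[0,0,0.001],[0,0,0.001],[0,0,0.001],[0,0,0.001],[0,0,0.001],[0,0,0],[0,0,0],[0,0,0]], gripper=[-1,-1,-1,-1,-1,-1,-1,-1,-1,-1])

```text
time_s: 8.7
position: [0.4801, -0.0226, 0.0664]
tool_rot: [[0.002, 1.0, 0.004], [1.0, -0.002, -0.001], [-0.001, 0.004, -1.0]]
ft_force: [-0.5, 1.0, 17.4]
grip_width: 0.0449
```

```bash
python3 - <<'E'
from h import *
s=st();print(s["wrist_torque"]);d=shot("w8");crop(d["pixels"],200,190,250,220,3,"c8w",.4)
E
```

```text
t 8.7 pos [ 0.4801 -0.0226  0.0664] F [-0.5  1.  17.4] w 0.0449 
R [[0.002, 1.0, 0.004], [1.0, -0.002, -0.001], [-0.001, 0.004, -1.0]]
[0.17673321 0.26687242 0.02501222]
```

View pics/c8w.png

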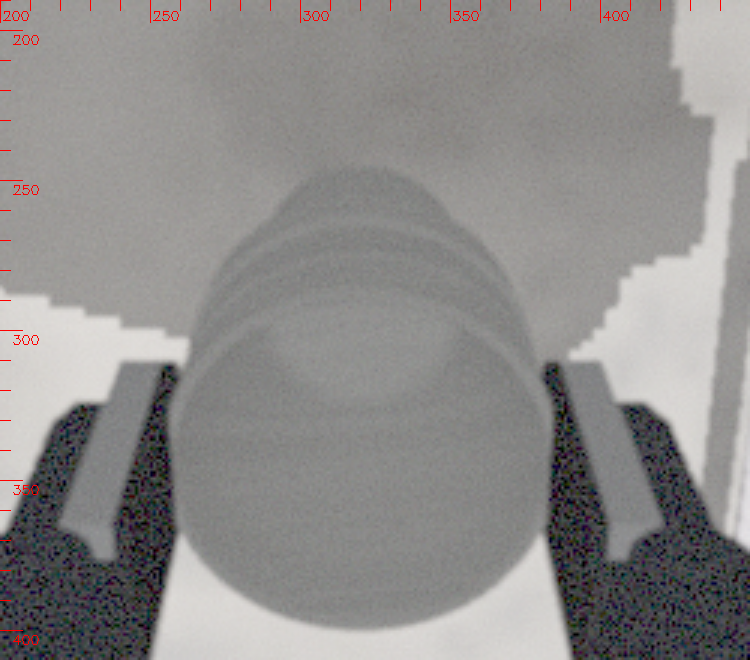

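Emit:
jog_arm(dr=[[0,0,0],[0,0,0],[0,0,0],[0,0,0],[0,0,0],[0,0,0],[0,0,0],[0,0,0],[0,0,0],[0,0,0]], slide=[[0,0,-0.001],[0,0,0],[0,0,0],[0,0,0],[0,0,-0.02],[0,0,-0.04],[0,0,-0.04],[0,0,0],[0,0,0],[0,0,0]], gripper=[0.5,0.5,0.5,0.5,0.5,0.5,0.5,0.8,0.8,0.8])

```text
time_s: 9.75
position: [0.4785, -0.0223, 0.1646]
tool_rot: [[0.002, 1.0, -0.002], [1.0, -0.002, 0.001], [0.001, -0.002, -1.0]]
ft_force: [1.2, -0.0, -0.2]
grip_width: 0.0769
```

```bash
python3 - <<'E'
from h import *
s=st();d=shot("w9");crop(d["pixels"],230,240,180,150,4,"c9w",.5)
E
```

```text
t 9.75 pos [ 0.4785 -0.0223  0.1646] F [ 1.2 -0.  -0.2] w 0.0769 
R [[0.002, 1.0, -0.002], [1.0, -0.002, 0.001], [0.001, -0.002, -1.0]]
```

View pics/c9w.png

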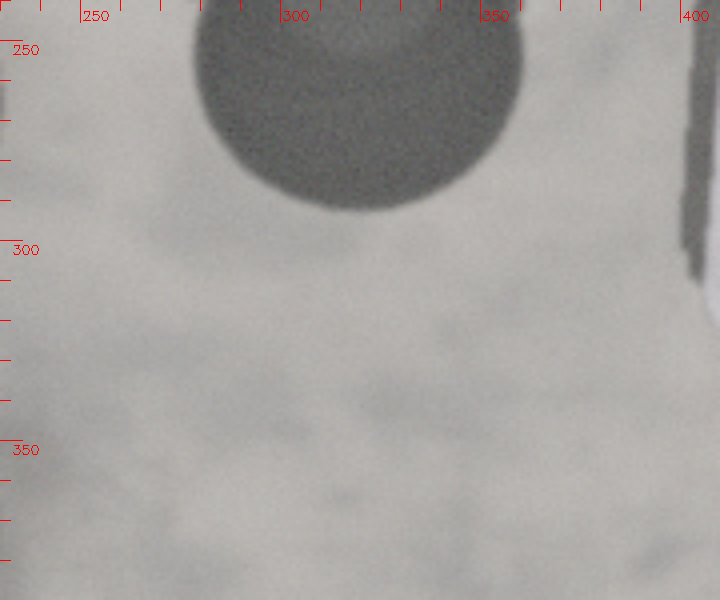

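Emit:
jog_arm(dr=[[0,0,0],[0,0,0],[0,0,0],[0,0,0],[0,0,0],[0,0,0],[0,0,0],[0,0,0],[0,0,0],[0,0,0]], slide=[[-0.03,-0.01,-0.01],[-0.045,-0.01,-0.01],[-0.045,-0.01,0],[-0.045,-0.01,0],[-0.045,-0.01,0],[-0.045,0,0],[-0.03,0,0],[0,0,0],[0,0,0],[0,0,0]], gripper=[0.8,0.8,0.8,0.8,0.8,0.8,0.8,0.8,0.8,0.8])

```text
time_s: 10.8
position: [0.4285, -0.3061, 0.1852]
tool_rot: [[0.001, 1.0, -0.001], [1.0, -0.001, 0.001], [0.001, -0.001, -1.0]]
ft_force: [0.2, 0.3, 0.3]
grip_width: 0.0771
```

```bash
python3 - <<'E'
from h import *
s=st();print(s["q"]);d=shot("w10")
E
```

```text
t 10.8 pos [ 0.4285 -0.3061  0.1852] F [0.2 0.3 0.3] w 0.0771 
R [[0.001, 1.0, -0.001], [1.0, -0.001, 0.001], [0.001, -0.001, -1.0]]
[-4.84389070e+01  2.23829055e+01  8.34943881e+01  8.23997303e-03
  7.42268548e+01 -1.38390835e+02]
```

View pics/w10.png

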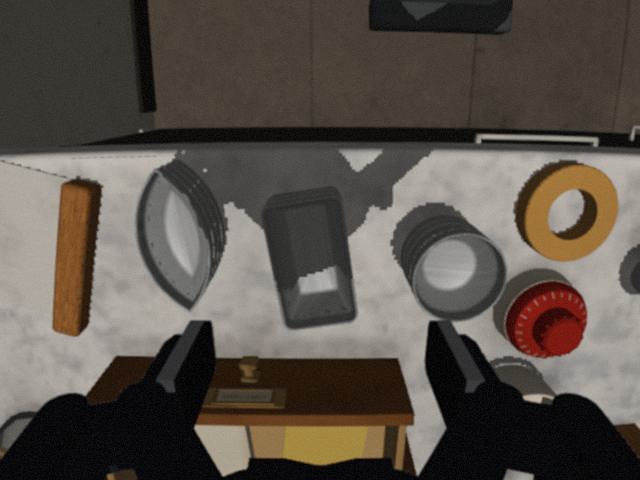

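```bash
python3 - <<'E'
from h import *
im=cv2.imread("pics/w10.png")
crop(im,120,150,250,190,3,"c10a",.4);crop(im,380,200,140,130,5,"c10b")
E
```

```text
(no output)
```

View pics/c10a.png

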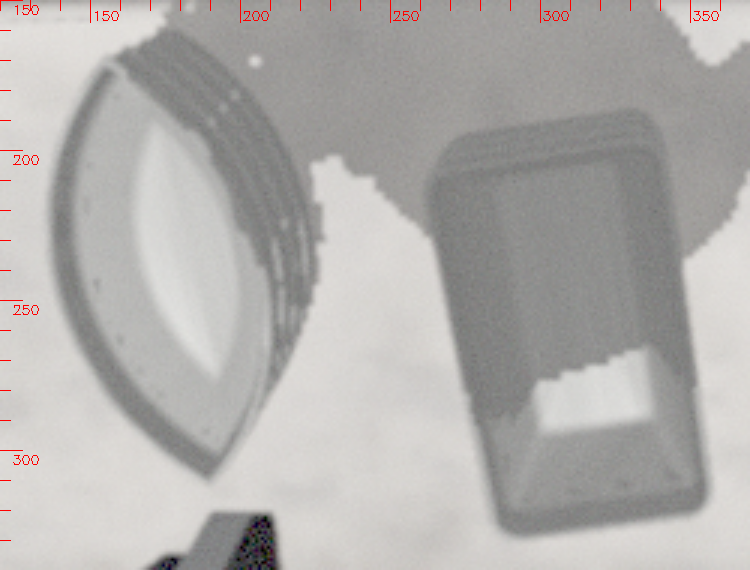

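View pics/c10b.png

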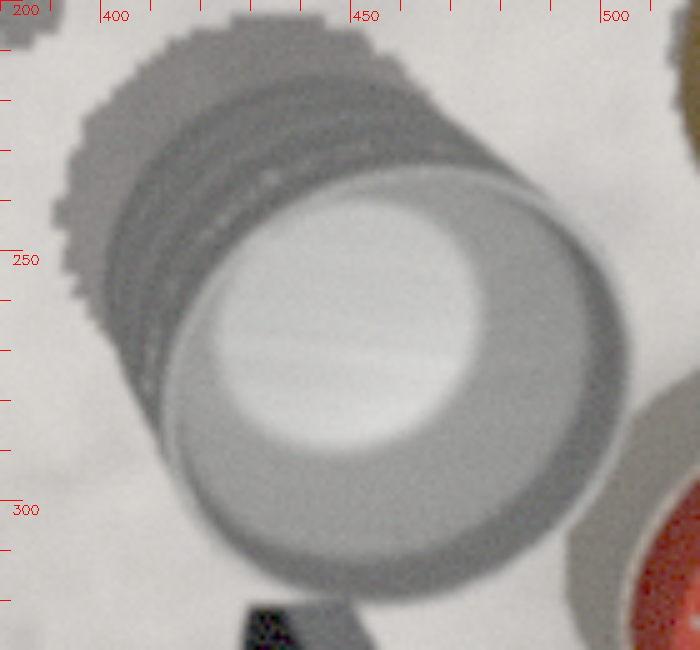

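```bash
python3 - <<'E'
from h import *
d=ld("w10")
for r in (None,.032): circ(d,[(412.4,281),(506,271),(455,321),(468,233)],.064,r)
P=onz(d,[(156,169.5),(190,310)],.06)[:,:2];v=P[1]-P[0];print("boat",P*1000,P.mean(0)*1000,np.hypot(*v),np.degrees(np.arctan2(v[1],v[0])))
Q=onz(d,[(136.7,220),(211.7,250)],.06)[:,:2];n=np.array([-v[1],v[0]])/np.hypot(*v);print("side offs",(Q-P.mean(0))@n)
P=onz(d,[(263.3,207.3),(341.3,197.7),(356.7,319.3),(286.7,329.3)],.06)[:,:2]
print("loaf",P*1000,P.mean(0)*1000)
for a,b in((0,3),(1,2),(0,1),(3,2)):
    v=P[b]-P[a];print(np.hypot(*v),np.degrees(np.arctan2(v[1],v[0])))
E
```

```text
centre/r [ 456.4 -214.5   31.3] res mm [-0.1 -0.1  0.1  0.1]
centre/r [ 456.4 -214.5] res mm [-0.8 -0.8 -0.7 -0.6]
boat [[ 385.0857092  -406.10634152]
 [ 480.87236151 -394.43720442]] [ 432.97903536 -400.27177297] 0.09649482639562759 6.945789163945727
side offs [-0.02024732  0.02394399]
loaf [[ 409.35316177 -340.93750018]
 [ 403.4108745  -292.59002508]
 [ 487.84679649 -280.82580768]
 [ 495.49356738 -328.76233515]] [ 449.02610003 -310.77891702]
0.08699657534047849 8.04494918641238
0.08525152040841108 7.931797217269173
0.04871128335043292 97.00696248895702
0.048542597493230685 99.06338485296847
```

Emit:
jog_arm(dr=[[0,0,0],[0,0,0],[0,0,0],[0,0,0],[0,0,0],[0,0,0],[0,0,0],[0,0,0],[0,0,0],[0,0,0]], slide=[[0.03,0.01,0],[0.045,0.01,0],[0.045,0.01,0],[0.045,0,0],[0.045,0,0],[0.045,0,0],[0.045,0,0],[0.045,0,0],[0.045,0,0],[0.045,0,0]], gripper=[1,1,1,1,1,1,1,1,1,1])

```text
time_s: 11.85
position: [0.4583, 0.1303, 0.1861]
tool_rot: [[0.0, 1.0, 0.0], [1.0, -0.0, 0.0], [0.0, 0.0, -1.0]]
ft_force: [0.3, 0.4, -0.2]
grip_width: 0.0852
```

Emit:
jog_arm(dr=[[0,0,0],[0,0,0],[0,0,0],[0,0,0],[0,0,0],[0,0,0],[0,0,0],[0,0,0],[0,0,0],[0,0,0]], slide=[[0.045,0,0],[0.045,0,0.01],[0.045,0,0.02],[0.03,0,0.01],[0,0,0],[0,0,0],[0,0,0],[0,0,0],[0,0,0],[0,0,0]], gripper=[1,1,1,1,1,1,1,1,1,1])

```text
time_s: 12.85
position: [0.4599, 0.2921, 0.1461]
tool_rot: [[0.003, 1.0, 0.0], [1.0, -0.003, 0.0], [0.0, 0.0, -1.0]]
ft_force: [-0.5, -0.1, 0.2]
grip_width: 0.0858
```

```bash
python3 - <<'E'
from h import *
s=st();d=shot("w11");crop(d["pixels"],240,200,160,140,5,"c11",.4)
E
```

```text
t 12.85 pos [0.4599 0.2921 0.1461] F [-0.5 -0.1  0.2] w 0.0858 
R [[0.003, 1.0, 0.0], [1.0, -0.003, 0.0], [0.0, 0.0, -1.0]]
```

View pics/w11.png

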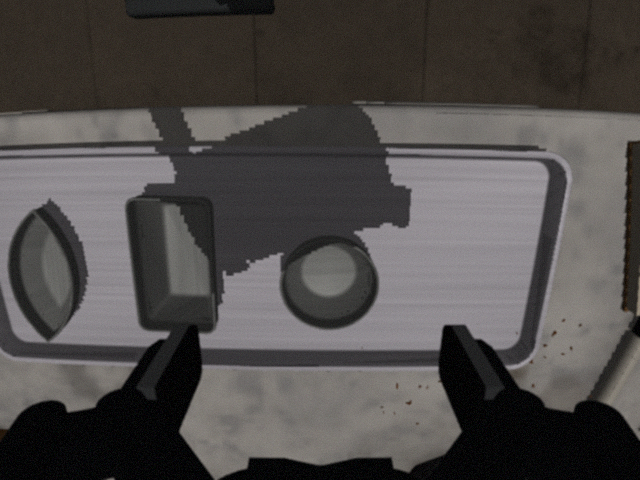

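View pics/c11.png

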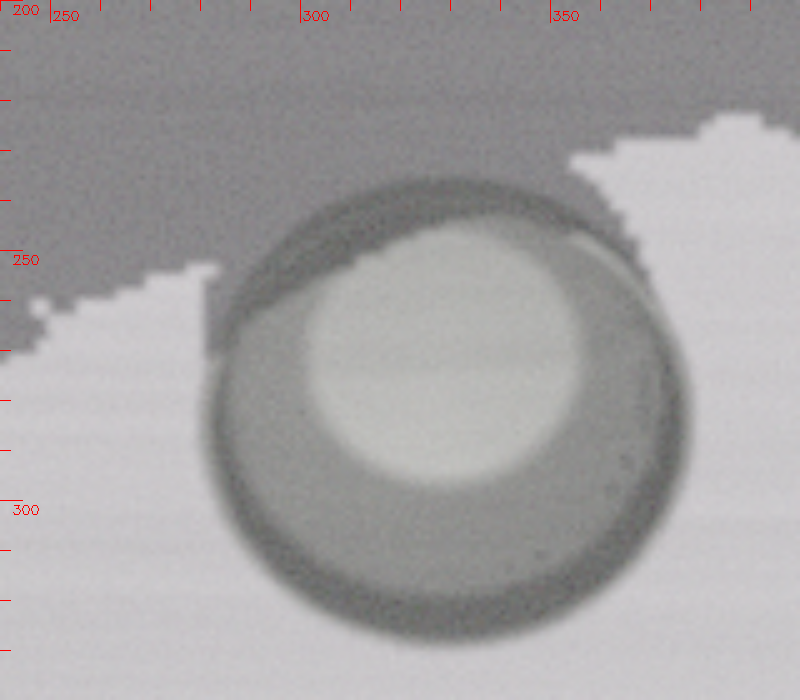

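```bash
cat >> h.py <<'E'
def circs(d,pts,z,r):
    # circle with radius free -> rescale about camera nadir so radius matches
    R=np.array(d["R"]);c=(-R.T@np.array(d["t"]))[:2]
    p=circ(d,pts,z); k=r/p[2]; q=c+(p[:2]-c)*k; print("scale",round(k,3),"scaled centre",np.round(q*1000,1)); return q
E
python3 - <<'E'
from h import *
d=ld("w11")
circs(d,[(280.6,284),(378,282),(330,328.6),(291,307),(365,310)],.0298,.032)
circ(d,[(280.6,284),(378,282),(330,328.6),(291,307),(365,310)],.0298,.032)
circs(ld("w10"),[(412.4,281),(506,271),(455,321),(468,233)],.064,.032)
E
```

```text
centre/r [489.5 298.2  30.6] res mm [ 0.5  0.4  1.3 -1.1 -1.1]
scale 1.045 scaled centre [494.6 298.5]
centre/r [487.7 298.2] res mm [-0.8 -1.1  1.7 -1.5 -1.3]
centre/r [ 456.4 -214.5   31.3] res mm [-0.1 -0.1  0.1  0.1]
scale 1.023 scaled centre [ 459.  -212.3]
```

Emit:
jog_arm(dr=[[0,0,0],[0,0,0],[0,0,0],[0,0,0],[0,0,0],[0,0,0],[0,0,0],[0,0,0],[0,0,0],[0,0,0]], slide=[[0.006,0.031,0],[0,0,0.035],[0,0,0.035],[0,0,0.03],[0,0,0.015],[0,0,0.006],[0,0,0],[0,0,0],[0,0,0],[0,0,0]], gripper=[1,1,1,1,1,1,1,1,1,1])

```text
time_s: 13.9
position: [0.491, 0.2987, 0.0257]
tool_rot: [[0.002, 1.0, 0.001], [1.0, -0.002, 0.001], [0.001, 0.001, -1.0]]
ft_force: [-0.8, 0.3, 0.5]
grip_width: 0.0856
```

```bash
python3 - <<'E'
from h import *
s=st();d=shot("w12");crop(d["pixels"],150,240,340,200,2,"c12",.4)
E
```

```text
t 13.9 pos [0.491  0.2987 0.0257] F [-0.8  0.3  0.5] w 0.0856 
R [[0.002, 1.0, 0.001], [1.0, -0.002, 0.001], [0.001, 0.001, -1.0]]
```

View pics/c12.png

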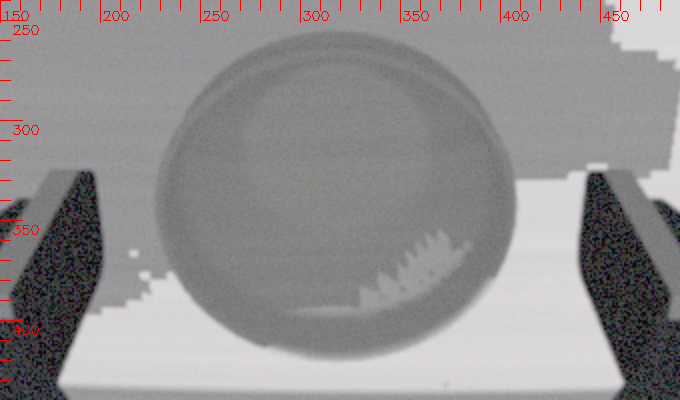

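Emit:
jog_arm(dr=[[0,0,0],[0,0,0],[0,0,0],[0,0,0],[0,0,0],[0,0,0],[0,0,0],[0,0,0],[0,0,0],[0,0,0]], slide=[[0,0,0],[0,0,0],[0,0,0],[0,0,0],[0,0,0],[0,0,-0.01],[0,0,-0.03],[0,0,-0.03],[-0.03,0,-0.03],[-0.04,0,-0.03]], gripper=[-1,-1,-1,-1,-1,-1,-1,-1,-1,-1], force=40)

```text
time_s: 14.95
position: [0.4902, 0.2287, 0.1565]
tool_rot: [[-0.001, 1.0, 0.001], [1.0, 0.001, 0.0], [0.0, 0.001, -1.0]]
ft_force: [1.7, -0.3, -0.2]
grip_width: 0.0595
```

```bash
python3 - <<'E'
from h import *
s=st();d=shot("w13");crop(d["pixels"],100,220,400,200,2,"c13",.4)
E
```

```text
t 14.95 pos [0.4902 0.2287 0.1565] F [ 1.7 -0.3 -0.2] w 0.0595 
R [[-0.001, 1.0, 0.001], [1.0, 0.001, 0.0], [0.0, 0.001, -1.0]]
```

View pics/c13.png

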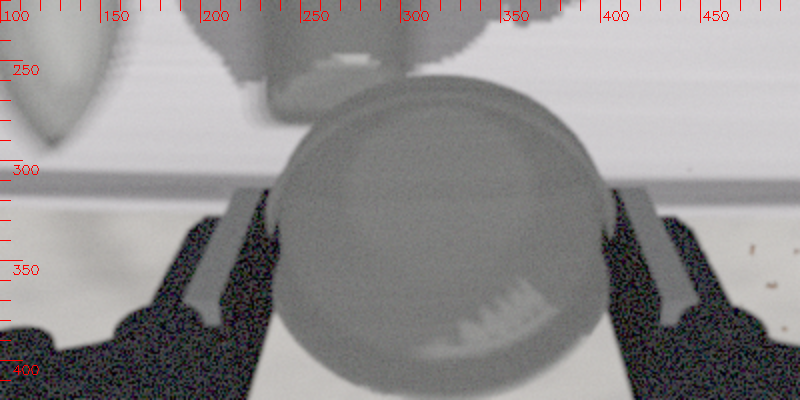

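Emit:
jog_arm(dr=[[0,0,0],[0,0,0],[0,0,0],[0,0,0],[0,0,0],[0,0,0],[0,0,0],[0,0,0],[0,0,0],[0,0,0]], slide=[[-0.04,0,0],[-0.046,-0.004,0],[-0.047,-0.004,0],[-0.047,-0.004,0],[-0.047,-0.004,0],[-0.047,-0.004,0],[-0.047,-0.004,0],[-0.047,-0.004,0],[-0.043,-0.004,0],[-0.03,-0.001,0]], gripper=[-1,-1,-1,-1,-1,-1,-1,-1,-1,-1])

```text
time_s: 16.0
position: [0.4561, -0.2151, 0.1554]
tool_rot: [[0.004, 1.0, 0.0], [1.0, -0.004, -0.001], [-0.001, 0.0, -1.0]]
ft_force: [1.5, 0.3, -0.6]
grip_width: 0.0597
```

Emit:
jog_arm(dr=[[0,0,0],[0,0,0],[0,0,0],[0,0,0],[0,0,0],[0,0,0],[0,0,0],[0,0,0],[0,0,0],[0,0,0]], slide=[[0,0,0.01],[0,0,0.02],[0,0,0.015],[0,0,0.005],[0,0,0],[0,0,0],[0,0,0],[0,0,0],[0,0,0],[0,0,0]], gripper=[-1,-1,-1,-1,-1,-1,-1,-1,-1,-1])

```text
time_s: 17.0
position: [0.4568, -0.2124, 0.105]
tool_rot: [[0.002, 1.0, 0.0], [1.0, -0.002, -0.0], [-0.0, 0.0, -1.0]]
ft_force: [0.2, -0.4, -0.9]
grip_width: 0.0596
```

```bash
python3 - <<'E'
from h import *
s=st();d=shot("w14");crop(d["pixels"],220,190,200,150,4,"c14",.4)
E
```

```text
t 17.0 pos [ 0.4568 -0.2124  0.105 ] F [ 0.2 -0.4 -0.9] w 0.0596 
R [[0.002, 1.0, 0.0], [1.0, -0.002, -0.0], [-0.0, 0.0, -1.0]]
```

View pics/c14.png

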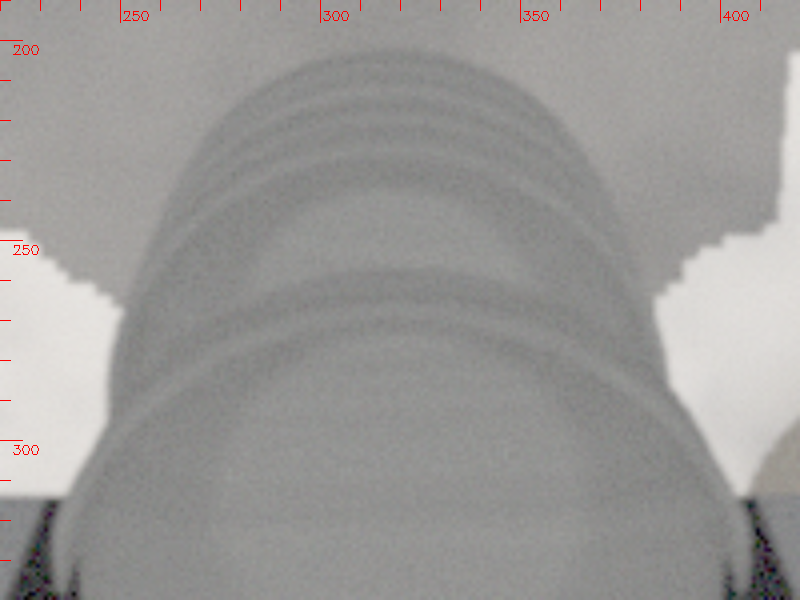

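View pics/w14.png

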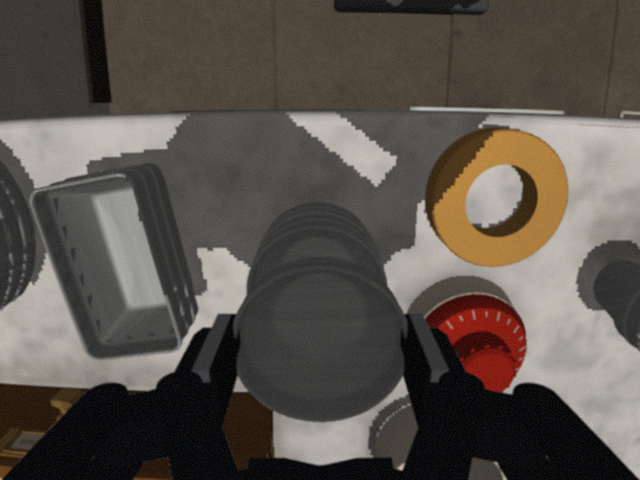

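```bash
python3 - <<'E'
from h import *
d=ld("w14");R=np.array(d["R"]);c=-R.T@np.array(d["t"]);print(c)
for n,p,z in (("stack",[(317,228.5),(247,285),(386.3,285)],.064),("tin",[(321,267.5),(233,330),(408,330),(321,420)],.1091)):
    print(n,np.round(onz(d,p,z)*1000,1).tolist())
E
```

```text
[ 0.37377141 -0.21227369  0.2364127 ]
stack [[426.1, -213.5, 64.0], [452.2, -244.8, 64.0], [452.4, -182.8, 64.0]]
tin [[425.6, -212.0, 109.1], [448.6, -242.2, 109.1], [448.8, -182.2, 109.1], [487.6, -212.1, 109.1]]
```

Emit:
jog_arm(dr=[[0,0,0],[0,0,0],[0,0,0],[0,0,0],[0,0,0],[0,0,0],[0,0,0],[0,0,0],[0,0,0],[0,0,0]], slide=[[-0.0015,0,0],[0,0,0.006],[0,0,0.006],[0,0,0.006],[0,0,0.006],[0,0,0.004],[0,0,0.002],[0,0,0.002],[0,0,0.001],[0,0,0]], gripper=[-1,-1,-1,-1,-1,-1,-1,-1,-1,-1])

```text
time_s: 18.05
position: [0.4568, -0.2139, 0.0719]
tool_rot: [[0.002, 1.0, 0.0], [1.0, -0.002, -0.0], [-0.0, 0.0, -1.0]]
ft_force: [0.3, 0.5, -0.3]
grip_width: 0.0596
```

```bash
python3 - <<'E'
from h import *
s=st();print(s["wrist_torque"]);d=shot("w15");crop(d["pixels"],220,190,200,150,4,"c15",.4)
E
```

```text
t 18.05 pos [ 0.4568 -0.2139  0.0719] F [ 0.3  0.5 -0.3] w 0.0596 
R [[0.002, 1.0, 0.0], [1.0, -0.002, -0.0], [-0.0, 0.0, -1.0]]
[ 0.04570373 -0.04602266  0.01090661]
```

View pics/c15.png

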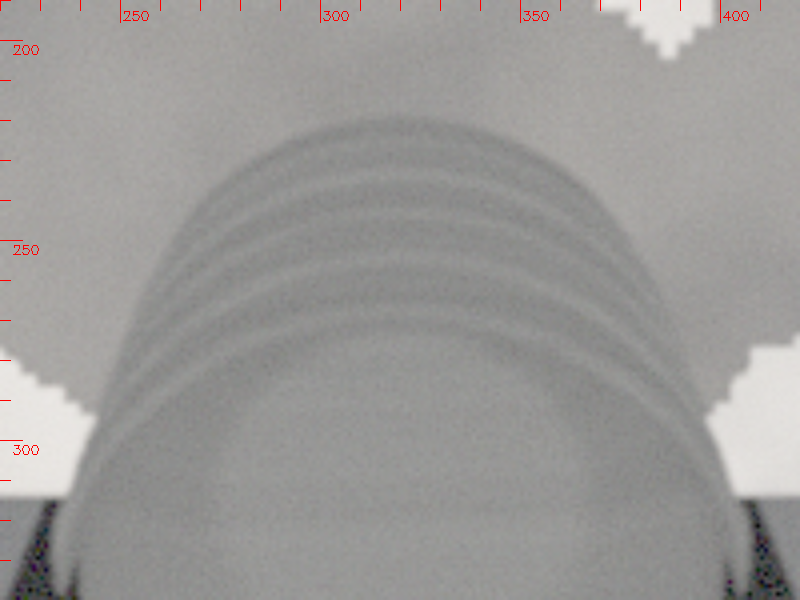

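Emit:
jog_arm(dr=[[0,0,0],[0,0,0],[0,0,0],[0,0,0],[0,0,0],[0,0,0],[0,0,0],[0,0,0],[0,0,0],[0,0,0]], slide=[[0,0,0.001],[0,0,0.0005],[0,0,0.0005],[0,0,0.0005],[0,0,0],[0,0,0],[0,0,0],[0,0,0],[0,0,0],[0,0,0]], gripper=[-1,-1,-1,-1,-1,-1,-1,-1,-1,-1])

```text
time_s: 19.1
position: [0.4572, -0.2142, 0.0713]
tool_rot: [[0.002, 1.0, 0.002], [1.0, -0.002, -0.002], [-0.002, 0.002, -1.0]]
ft_force: [-4.1, 2.9, 20.6]
grip_width: 0.0596
```

```bash
python3 - <<'E'
from h import *
s=st();print(s["wrist_torque"])
E
```

```text
t 19.1 pos [ 0.4572 -0.2142  0.0713] F [-4.1  2.9 20.6] w 0.0596 
R [[0.002, 1.0, 0.002], [1.0, -0.002, -0.002], [-0.002, 0.002, -1.0]]
[0.54251016 0.69833819 0.0025128 ]
```

Emit:
jog_arm(dr=[[0,0,0],[0,0,0],[0,0,0],[0,0,0],[0,0,0],[0,0,0],[0,0,0],[0,0,0],[0,0,0],[0,0,0]], slide=[[0,0,-0.002],[0,0,0],[0,0,0],[0,0,0],[0,0,-0.02],[0,0,-0.04],[0,0,-0.04],[0,0,0],[0,0,0],[0,0,0]], gripper=[0.8,0.8,0.8,0.8,0.8,0.8,0.8,0.8,0.8,0.8])

```text
time_s: 20.1
position: [0.4562, -0.2135, 0.17]
tool_rot: [[0.002, 1.0, -0.002], [1.0, -0.002, 0.002], [0.002, -0.002, -1.0]]
ft_force: [0.9, 0.9, 0.4]
grip_width: 0.0767
```

```bash
python3 - <<'E'
from h import *
s=st();d=shot("w16");im=cv2.imread("pics/w11.png");crop(im,0,180,230,165,3,"c16",.45)
E
```

```text
t 20.1 pos [ 0.4562 -0.2135  0.17  ] F [0.9 0.9 0.4] w 0.0767 
R [[0.002, 1.0, -0.002], [1.0, -0.002, 0.002], [0.002, -0.002, -1.0]]
```

View pics/w16.png

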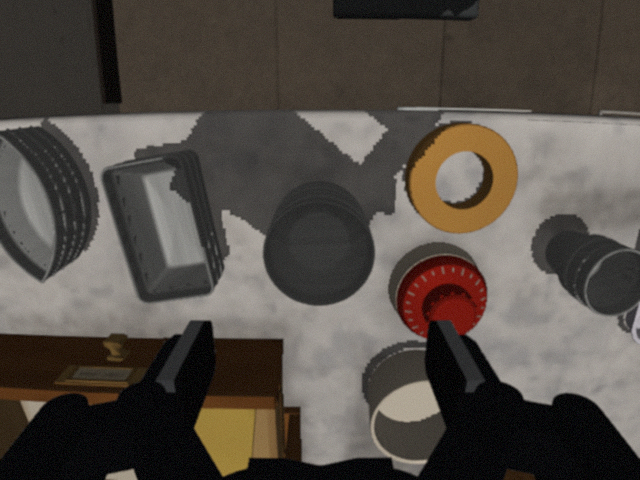

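View pics/c16.png

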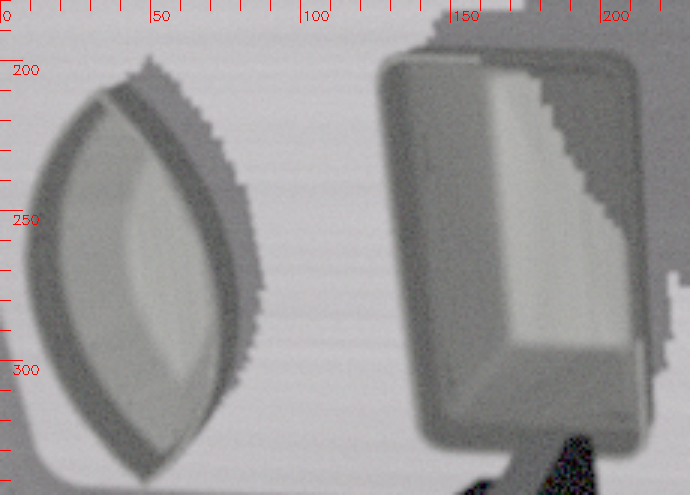

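```bash
python3 - <<'E'
from h import *
d=ld("w11")
P=onz(d,[(126,210),(138.3,323),(210.7,210),(216,323)],.0378)[:,:2];print(P*1000)
for a,b in((0,1),(2,3)):
    v=P[b]-P[a];print(np.degrees(np.arctan2(v[1],v[0])))
P=onz(d,[(125,196),(212,196),(217.5,332),(138.5,330)],.0378)[:,:2];print(P*1000,P.mean(0))
P=onz(d,[(34,211),(49,341)],.0258)[:,:2];v=P[1]-P[0];print("boat",P*1000,P.mean(0),np.hypot(*v),np.degrees(np.arctan2(v[1],v[0])))
E
```

```text
[[437.52451793 177.34428534]
 [513.28176718 173.65781237]
 [438.01546582 228.49983726]
 [512.7020408  225.2528477 ]]
-2.7859097547075247
-2.4893593296774625
[[429.05626338 177.95314547]
 [429.68198705 229.94458608]
 [519.33606374 225.62746004]
 [518.51487037 172.95257701]] [0.4741473  0.20161944]
boat [[440.36785545 109.02916118]
 [536.32423481  97.5221364 ]] [0.48834605 0.10327565] 0.09664387388385348 -6.838216965215323
```

Emit:
jog_arm(dr=[[0,0,0],[0,0,0],[0,0,0],[0,0,0],[0,0,0],[0,0,0],[0,0,0],[0,0,0],[0,0,0],[0,0,0]], slide=[[0.04,0,0],[0.047,-0.002,0],[0.047,-0.003,0],[0.047,-0.003,0],[0.047,-0.003,0],[0.047,-0.003,0],[0.047,-0.003,0.005],[0.047,0,0.01],[0.035,0,0.005],[0.011,0,0]], gripper=[1,1,1,1,1,1,1,1,1,1])

```text
time_s: 21.15
position: [0.4393, 0.2037, 0.1496]
tool_rot: [[-0.002, 1.0, -0.004], [1.0, 0.002, -0.0], [-0.0, -0.004, -1.0]]
ft_force: [0.0, -0.3, -0.3]
grip_width: 0.0855
```

Emit:
jog_arm(dr=[[0,0,0.044],[0,0,0],[0,0,0],[0,0,0],[0,0,0],[0,0,0],[0,0,0],[0,0,0],[0,0,0],[0,0,0]], slide=[[0,0,0],[0,0,0],[0,0,0],[0,0,0],[0,0,0],[0,0,0],[0,0,0],[0,0,0],[0,0,0],[0,0,0]], gripper=[1,1,1,1,1,1,1,1,1,1])

```text
time_s: 22.15
position: [0.4405, 0.2011, 0.1513]
tool_rot: [[0.046, 0.999, 0.0], [0.999, -0.046, 0.0], [0.0, 0.0, -1.0]]
ft_force: [-0.1, 0.7, -1.0]
grip_width: 0.0856
```

```bash
python3 - <<'E'
from h import *
s=st();d=shot("w17");crop(d["pixels"],230,150,190,200,3,"c17",.45)
E
```

```text
t 22.15 pos [0.4405 0.2011 0.1513] F [-0.1  0.7 -1. ] w 0.0856 
R [[0.046, 0.999, 0.0], [0.999, -0.046, 0.0], [0.0, 0.0, -1.0]]
```

View pics/c17.png

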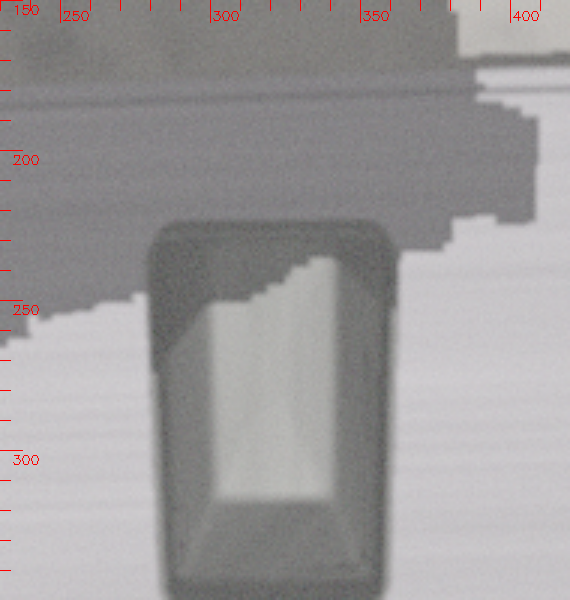

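```bash
python3 - <<'E'
from h import *
d=ld("w17");R=np.array(d["R"]);print(-R.T@np.array(d["t"]))
p=onz(d,[(320.5,224),(321.5,224),(321.5,352),(280,250),(361.2,250)],.0378);print(np.round(p*1000,1))
E
```

```text
[0.35758306 0.20491618 0.28275767]
[[429.  202.1  37.8]
 [429.  202.7  37.8]
 [518.3 198.7  37.8]
 [444.4 176.6  37.8]
 [446.7 226.3  37.8]]
```

Emit:
jog_arm(dr=[[0,0,0],[0,0,0],[0,0,0],[0,0,0],[0,0,0],[0,0,0],[0,0,0],[0,0,0],[0,0,0],[0,0,0]], slide=[[0.001,0.0345,0],[0,0,0.035],[0,0,0.035],[0,0,0.03],[0,0,0.016],[0,0,0],[0,0,0],[0,0,0],[0,0,0],[0,0,0]], gripper=[0.75,0.75,0.75,0.75,0.75,0.75,0.75,0.75,0.75,0.75])

```text
time_s: 23.2
position: [0.4753, 0.2006, 0.036]
tool_rot: [[0.046, 0.999, 0.001], [0.999, -0.046, 0.0], [0.0, 0.001, -1.0]]
ft_force: [0.5, 0.5, 0.1]
grip_width: 0.0753
```

```bash
python3 - <<'E'
from h import *
s=st();d=shot("w18");crop(d["pixels"],130,220,380,220,2,"c18",.4)
E
```

```text
t 23.2 pos [0.4753 0.2006 0.036 ] F [0.5 0.5 0.1] w 0.0753 
R [[0.046, 0.999, 0.001], [0.999, -0.046, 0.0], [0.0, 0.001, -1.0]]
```

View pics/c18.png

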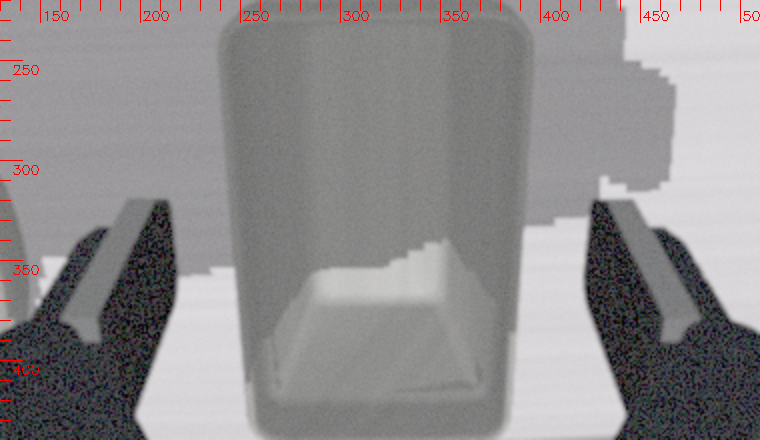

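Emit:
jog_arm(dr=[[0,0,0],[0,0,0],[0,0,0],[0,0,0],[0,0,0],[0,0,0],[0,0,0],[0,0,0],[0,0,0],[0,0,0]], slide=[[0,0,0],[0,0,0],[0,0,0],[0,0,0],[0,0,0],[0,0,-0.01],[0,0,-0.04],[0,0,-0.04],[-0.02,0,-0.03],[-0.04,0,-0.01]], gripper=[-1,-1,-1,-1,-1,-1,-1,-1,-1,-1], force=40)

```text
time_s: 24.25
position: [0.4731, 0.1414, 0.1688]
tool_rot: [[0.042, 0.999, 0.006], [0.999, -0.042, 0.001], [0.001, 0.006, -1.0]]
ft_force: [1.3, -1.0, -0.9]
grip_width: 0.0512
```

Emit:
jog_arm(dr=[[0,0,0],[0,0,0],[0,0,0],[0,0,0],[0,0,0],[0,0,0],[0,0,0],[0,0,0],[0,0,0],[0,0,0]], slide=[[-0.046,0,0],[-0.046,0,0],[-0.046,0,0],[-0.046,0,0],[-0.046,0,0],[-0.046,0,0],[-0.046,0,0],[-0.046,0,0],[-0.044,-0.001,0],[-0.04,0,0]], gripper=[-1,-1,-1,-1,-1,-1,-1,-1,-1,-1])

```text
time_s: 25.25
position: [0.4499, -0.3129, 0.1658]
tool_rot: [[0.047, 0.999, 0.0], [0.999, -0.047, -0.0], [-0.0, 0.0, -1.0]]
ft_force: [0.5, 0.0, -0.5]
grip_width: 0.0504
```

Emit:
jog_arm(dr=[[0,0,-0.06],[0,0,-0.06],[0,0,-0.066],[0,0,0],[0,0,0],[0,0,0],[0,0,0],[0,0,0],[0,0,0],[0,0,0]], slide=[[0,0,0],[0,0,0],[0,0,0],[0,0,0],[0,0,0.01],[0,0,0.02],[0,0,0.02],[0,0,0.005],[0,0,0],[0,0,0]], gripper=[-1,-1,-1,-1,-1,-1,-1,-1,-1,-1])

```text
time_s: 26.25
position: [0.4508, -0.3111, 0.111]
tool_rot: [[-0.139, 0.99, 0.001], [0.99, 0.139, -0.001], [-0.001, 0.001, -1.0]]
ft_force: [-0.5, 0.5, -0.6]
grip_width: 0.0509
```

```bash
python3 - <<'E'
from h import *
s=st();d=shot("w19");crop(d["pixels"],200,130,240,200,3,"c19",.4)
E
```

```text
t 26.25 pos [ 0.4508 -0.3111  0.111 ] F [-0.5  0.5 -0.6] w 0.0509 
R [[-0.139, 0.99, 0.001], [0.99, 0.139, -0.001], [-0.001, 0.001, -1.0]]
```

View pics/w19.png

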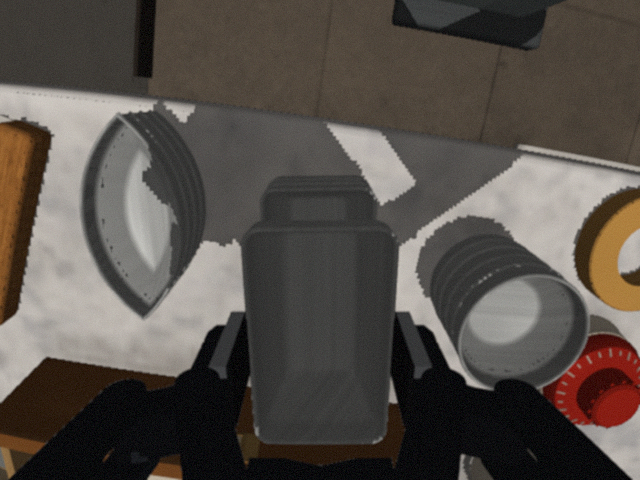

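View pics/c19.png

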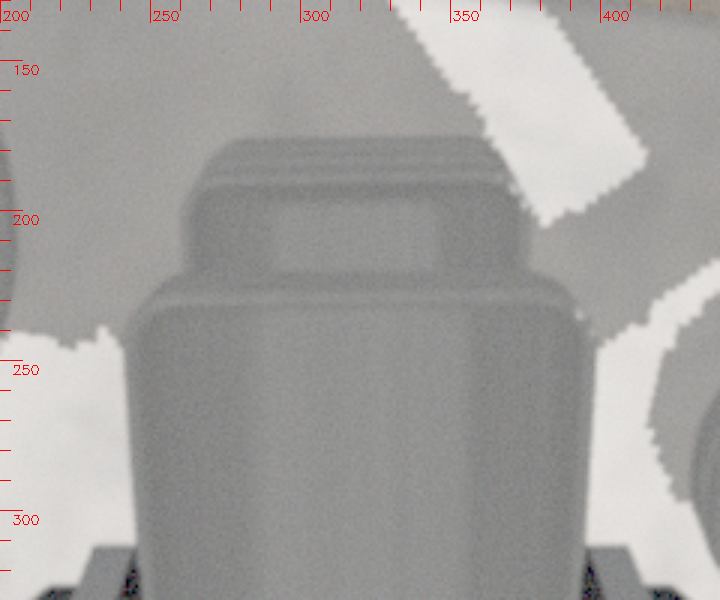

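```bash
python3 - <<'E'
from h import *
d=ld("w19");R=np.array(d["R"]);c=-R.T@np.array(d["t"]);s=observe();T=np.array(s["tool_rot"])
for n,p,z in (("stack",[(319,189.5),(261,205),(376,205)],.06),("tin",[(320,228),(242,260),(398,260),(320,443)],.111+.0018)):
    P=onz(d,p,z); print(n,np.round((P-c)@T*1000,1)[:,:2].tolist())
E
```

```text
stack [[-0.2, 37.5], [-25.8, 44.4], [24.9, 44.5]]
tin [[0.2, 39.1], [-25.4, 50.0], [25.7, 50.1], [0.1, 127.5]]
```

Emit:
jog_arm(dr=[[0,0,0],[0,0,0],[0,0,0],[0,0,0],[0,0,0],[0,0,0],[0,0,0],[0,0,0],[0,0,0],[0,0,0]], slide=[[-0.0005,-0.0015,0],[0,0,0.008],[0,0,0.008],[0,0,0.008],[0,0,0.006],[0,0,0.004],[0,0,0.003],[0,0,0],[0,0,0],[0,0,0]], gripper=[-1,-1,-1,-1,-1,-1,-1,-1,-1,-1])

```text
time_s: 27.3
position: [0.4493, -0.3117, 0.0736]
tool_rot: [[-0.14, 0.99, 0.0], [0.99, 0.14, -0.0], [-0.0, 0.0, -1.0]]
ft_force: [-0.7, -0.5, -1.0]
grip_width: 0.0507
```

```bash
python3 - <<'E'
from h import *
s=st();print(s["wrist_torque"]);d=shot("w20");crop(d["pixels"],200,150,240,180,3,"c20",.4)
E
```

```text
t 27.3 pos [ 0.4493 -0.3117  0.0736] F [-0.7 -0.5 -1. ] w 0.0507 
R [[-0.14, 0.99, 0.0], [0.99, 0.14, -0.0], [-0.0, 0.0, -1.0]]
[-0.00514886  0.02134805  0.00034248]
```

View pics/c20.png

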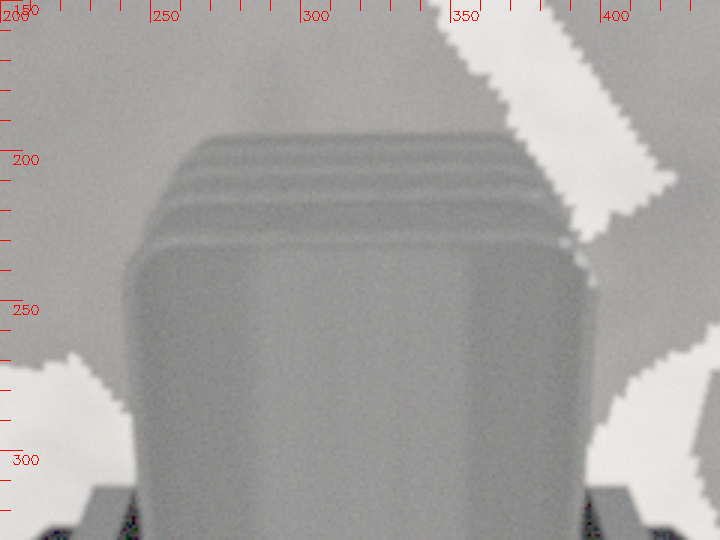

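Aligned, no contact force. Press home.

Emit:
jog_arm(dr=[[0,0,0],[0,0,0],[0,0,0],[0,0,0],[0,0,0],[0,0,0],[0,0,0],[0,0,0],[0,0,0],[0,0,0]], slide=[[0,0,0.001],[0,0,0.001],[0,0,0.001],[0,0,0.001],[0,0,0.0005],[0,0,0.0005],[0,0,0],[0,0,0],[0,0,0],[0,0,0]], gripper=[-1,-1,-1,-1,-1,-1,-1,-1,-1,-1])

```text
time_s: 28.35
position: [0.4492, -0.3116, 0.0699]
tool_rot: [[-0.14, 0.99, 0.001], [0.99, 0.14, -0.001], [-0.001, 0.001, -1.0]]
ft_force: [-4.0, 3.2, 16.0]
grip_width: 0.0509
```

```bash
python3 - <<'E'
from h import *
s=st();print(s["wrist_torque"]);d=shot("w21");crop(d["pixels"],200,150,240,180,3,"c21",.4)
E
```

```text
t 28.35 pos [ 0.4492 -0.3116  0.0699] F [-4.   3.2 16. ] w 0.0509 
R [[-0.14, 0.99, 0.001], [0.99, 0.14, -0.001], [-0.001, 0.001, -1.0]]
[ 0.74950131  0.68716409 -0.02024676]
```

View pics/c21.png

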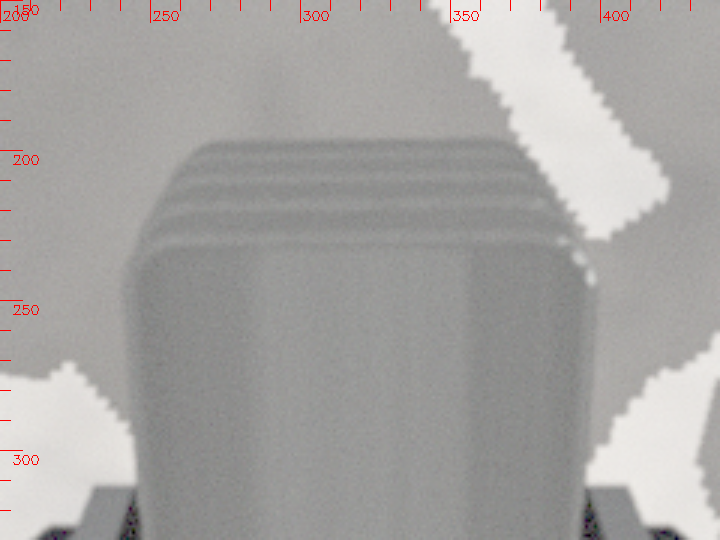

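Emit:
jog_arm(dr=[[0,0,0],[0,0,0],[0,0,0],[0,0,0],[0,0,0],[0,0,0],[0,0,0],[0,0,0],[0,0,0],[0,0,0]], slide=[[0,0,-0.001],[0,0,0],[0,0,0],[0,0,0],[0,0,-0.02],[0,0,-0.04],[0,0,-0.035],[0,0,0],[0,0,0],[0,0,0]], gripper=[0.5,0.5,0.5,0.5,0.5,0.5,0.5,0.8,0.8,0.8])

```text
time_s: 29.4
position: [0.4487, -0.3112, 0.1631]
tool_rot: [[-0.14, 0.99, -0.002], [0.99, 0.14, 0.002], [0.002, -0.001, -1.0]]
ft_force: [-0.1, -0.6, -0.6]
grip_width: 0.0769
```

```bash
python3 - <<'E'
from h import *
s=st();d=shot("w22")
E
```

```text
t 29.4 pos [ 0.4487 -0.3112  0.1631] F [-0.1 -0.6 -0.6] w 0.0769 
R [[-0.14, 0.99, -0.002], [0.99, 0.14, 0.002], [0.002, -0.001, -1.0]]
```

View pics/w22.png

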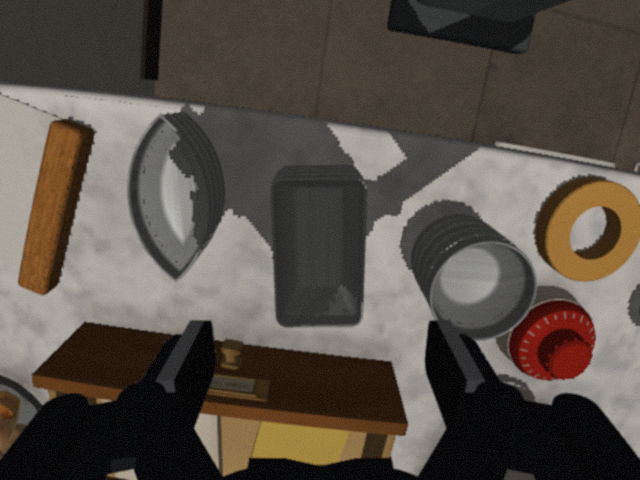

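Emit:
jog_arm(dr=[[0,0,0],[0,0,0],[0,0,0],[0,0,0],[0,0,0],[0,0,0],[0,0,0],[0,0,0],[0,0,0],[0,0,0]], slide=[[0.03,0.004,0],[0.045,0.006,0],[0.045,0.006,0],[0.045,0.006,0],[0.045,0.007,0],[0.045,0.007,0],[0.045,0.007,0],[0.045,0.007,0],[0.04,0.006,0],[0.023,0.003,0]], gripper=[0.8,0.8,0.8,0.8,0.8,0.8,0.8,0.8,0.8,0.8])

```text
time_s: 30.45
position: [0.4497, 0.1032, 0.1634]
tool_rot: [[-0.142, 0.99, -0.002], [0.99, 0.142, 0.0], [0.001, -0.002, -1.0]]
ft_force: [1.4, -0.1, -0.4]
grip_width: 0.0768
```

Emit:
jog_arm(dr=[[0,0,0.1],[0,0,0.1],[0,0,0.058],[0,0,0],[0,0,0],[0,0,0],[0,0,0],[0,0,0],[0,0,0],[0,0,0]], slide=[[0,0,0],[0,0,0],[0,0,0],[0,0,0.01],[0,0,0],[0,0,0],[0,0,0],[0,0,0],[0,0,0],[0,0,0]], gripper=[0.8,0.8,0.8,0.8,0.8,0.8,0.8,0.8,0.8,0.8])

```text
time_s: 31.45
position: [0.4506, 0.1007, 0.1544]
tool_rot: [[0.117, 0.993, 0.0], [0.993, -0.117, -0.0], [-0.0, 0.0, -1.0]]
ft_force: [-0.8, -0.5, -0.3]
grip_width: 0.0769
```

```bash
python3 - <<'E'
from h import *
s=st();d=shot("w23");crop(d["pixels"],230,170,190,200,3,"c23",.45)
d=ld("w22");crop(d["pixels"],110,95,140,195,3,"c22",.45)
E
```

```text
t 31.45 pos [0.4506 0.1007 0.1544] F [-0.8 -0.5 -0.3] w 0.0769 
R [[0.117, 0.993, 0.0], [0.993, -0.117, -0.0], [-0.0, 0.0, -1.0]]
```

View pics/c23.png

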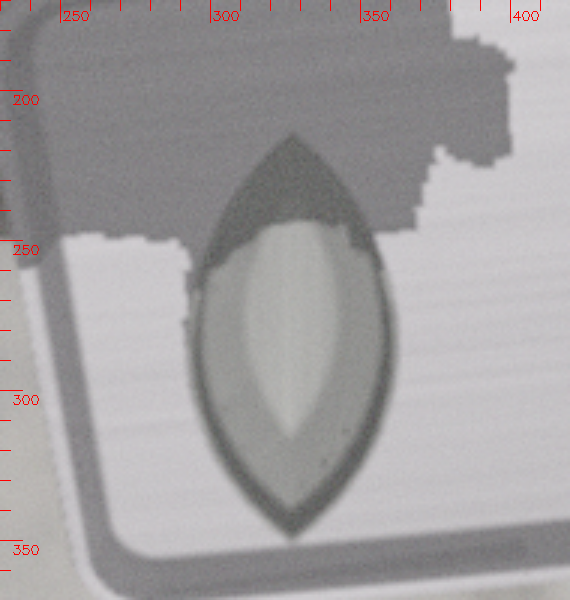

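View pics/c22.png

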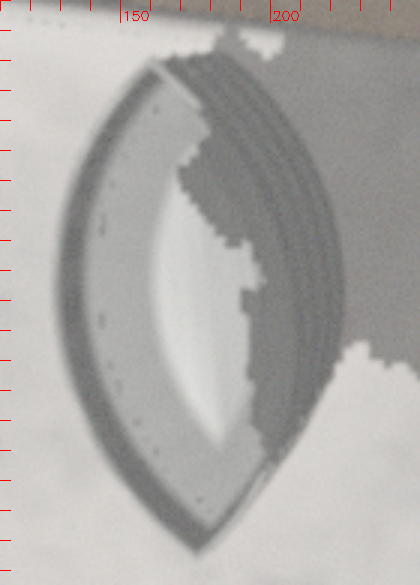

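```bash
python3 - <<'E'
from h import *
def go(name,p,z,T):
    d=ld(name);R=np.array(d["R"]);c=-R.T@np.array(d["t"])
    P=onz(d,p,z);v=P[1]-P[0];L=np.hypot(*v[:2]);m=P[:2].mean(0)
    n=np.array([-v[1],v[0],0])/L;k=.1/L
    print(name,"len",L,"yaw",np.degrees(np.arctan2(v[1],v[0])),"mid",m[:2]*1000,"k",k,"scaled",(c+(m-c)*k)[:2]*1000,"sides",(P[2:]-m)@n*1000,"cam",c)
go("w23",[(327.3,214.5),(327,350),(293,285),(362,285)],.0258,0)
go("w22",[(160.7,115),(175.7,279),(128.7,190)],.06,0)
go("w10",[(156,169.5),(190,310),(136.7,220),(211.7,250)],.06,0)
E
```

```text
w23 len 0.09944679314764399 yaw -6.568851555873932 mid [487.28201552 101.29544012] k 1.0055628425497312 scaled [487.94477669 101.24486314] sides [-22.86204325  23.33645522] cam [0.36814128 0.11038737 0.28583387]
w22 len 0.09607342123396188 yaw 7.05985655471651 mid [ 432.82413413 -400.68598903] k 1.040870604123444 scaled [ 435.52345999 -403.86044485] sides [-22.48701572] cam [ 0.36677848 -0.32301511  0.29463644]
w10 len 0.09649482639562759 yaw 6.945789163945727 mid [ 432.97903536 -400.27177297] k 1.0363249900051765 scaled [ 436.15117307 -403.68727028] sides [-20.24731835  23.94399376] cam [ 0.34565244 -0.30624567  0.31672834]
```

Emit:
jog_arm(dr=[[0,0,0],[0,0,0],[0,0,0],[0,0,0],[0,0,0],[0,0,0],[0,0,0],[0,0,0],[0,0,0],[0,0,0]], slide=[[0.005,0.037,0],[0,0,0.035],[0,0,0.035],[0,0,0.03],[0,0,0.02],[0,0,0.01],[0,0,0],[0,0,0],[0,0,0],[0,0,0]], gripper=[0.4,0.4,0.4,0.4,0.4,0.4,0.4,0.4,0.4,0.4])

```text
time_s: 32.5
position: [0.4883, 0.1013, 0.0252]
tool_rot: [[0.117, 0.993, 0.002], [0.993, -0.117, -0.0], [0.0, 0.002, -1.0]]
ft_force: [0.3, 0.2, 0.0]
grip_width: 0.0597
```

```bash
python3 - <<'E'
from h import *
s=st();d=shot("w24");crop(d["pixels"],130,220,380,220,2,"c24",.4)
E
```

```text
t 32.5 pos [0.4883 0.1013 0.0252] F [0.3 0.2 0. ] w 0.0597 
R [[0.117, 0.993, 0.002], [0.993, -0.117, -0.0], [0.0, 0.002, -1.0]]
```

View pics/c24.png

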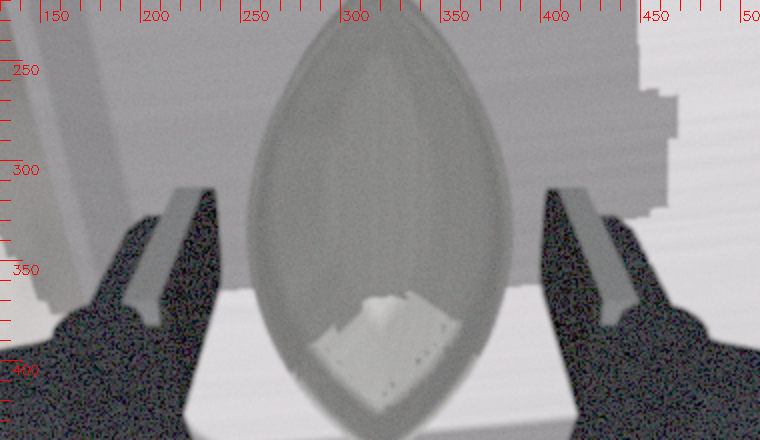

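Emit:
jog_arm(dr=[[0,0,0],[0,0,0],[0,0,0],[0,0,0],[0,0,0],[0,0,0],[0,0,0],[0,0,0],[0,0,0],[0,0,0]], slide=[[0,0,0],[0,0,0],[0,0,0],[0,0,0],[0,0,0],[0,0,-0.02],[0,0,-0.04],[0,0,-0.04],[-0.02,0,-0.03],[-0.04,0,-0.01]], gripper=[-1,-1,-1,-1,-1,-1,-1,-1,-1,-1], force=40)

```text
time_s: 33.55
position: [0.4817, 0.0424, 0.1675]
tool_rot: [[0.114, 0.993, 0.006], [0.993, -0.114, -0.0], [0.0, 0.006, -1.0]]
ft_force: [1.2, -1.7, -1.6]
grip_width: 0.0447
```

```bash
python3 - <<'E'
from h import *
s=st();d=shot("w25");crop(d["pixels"],130,200,380,240,2,"c25",.4)
E
```

```text
t 33.55 pos [0.4817 0.0424 0.1675] F [ 1.2 -1.7 -1.6] w 0.0447 
R [[0.114, 0.993, 0.006], [0.993, -0.114, -0.0], [0.0, 0.006, -1.0]]
```

View pics/c25.png

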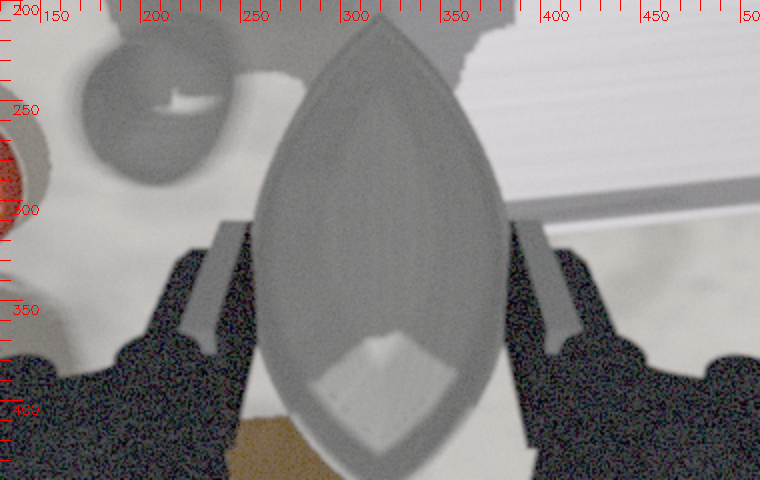

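Emit:
jog_arm(dr=[[0,0,0],[0,0,0],[0,0,0],[0,0,0],[0,0,0],[0,0,0],[0,0,0],[0,0,0],[0,0,0],[0,0,0]], slide=[[-0.045,0,0],[-0.046,0.001,0],[-0.046,0.001,0],[-0.046,0.001,0],[-0.046,0.001,0],[-0.046,0.001,0],[-0.046,0.001,0],[-0.046,0,0],[-0.043,0,0],[-0.035,0,0]], gripper=[-1,-1,-1,-1,-1,-1,-1,-1,-1,-1])

```text
time_s: 34.6
position: [0.4336, -0.4032, 0.1641]
tool_rot: [[0.119, 0.993, -0.0], [0.993, -0.119, 0.0], [0.0, -0.0, -1.0]]
ft_force: [0.6, -0.0, -1.2]
grip_width: 0.0445
```

Emit:
jog_arm(dr=[[0,0,-0.08],[0,0,-0.08],[0,0,-0.079],[0,0,0],[0,0,0],[0,0,0],[0,0,0],[0,0,0],[0,0,0],[0,0,0]], slide=[[0,0,0],[0,0,0],[0,0,0],[0,0,0],[0,0,0.01],[0,0,0.02],[0,0,0.02],[0,0,0.005],[0,0,0],[0,0,0]], gripper=[-1,-1,-1,-1,-1,-1,-1,-1,-1,-1])

```text
time_s: 35.6
position: [0.4347, -0.4012, 0.11]
tool_rot: [[-0.12, 0.993, 0.001], [0.993, 0.12, -0.001], [-0.001, 0.001, -1.0]]
ft_force: [-1.2, -0.1, 0.3]
grip_width: 0.0448
```

```bash
python3 - <<'E'
from h import *
s=st();d=shot("w26");crop(d["pixels"],200,110,240,200,3,"c26",.4)
E
```

```text
t 35.6 pos [ 0.4347 -0.4012  0.11  ] F [-1.2 -0.1  0.3] w 0.0448 
R [[-0.12, 0.993, 0.001], [0.993, 0.12, -0.001], [-0.001, 0.001, -1.0]]
```

View pics/w26.png

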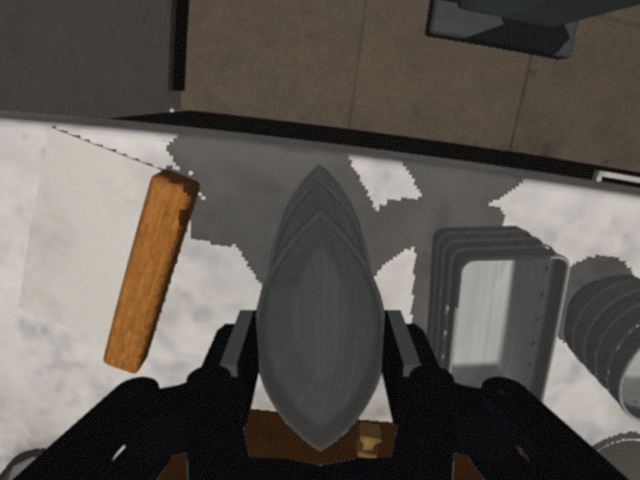

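View pics/c26.png

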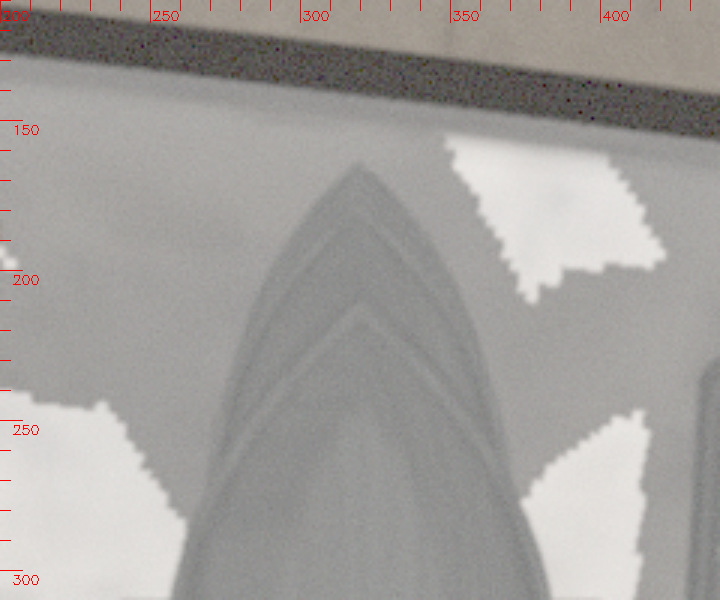

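```bash
python3 - <<'E'
from h import *
d=ld("w26");R=np.array(d["R"]);c=-R.T@np.array(d["t"]);s=observe();T=np.array(s["tool_rot"])
for n,p,z in (("stack",[(319.2,179),(319.5,165)],.06),("stackbase",[(319.5,165)],.012),("stack c1",[(319.5,165)],.024),("tin",[(320.3,210.5),(320,450),(257,320),(384,320)],.1106)):
    P=onz(d,p,z); print(n,np.round((P-c)@T*1000,1)[:,:2].tolist())
E
```

```text
stack [[-0.1, 32.7], [0.0, 26.7]]
stackbase [[0.0, 33.8]]
stack c1 [[0.0, 32.0]]
tin [[0.3, 33.7], [0.1, 132.4], [-21.8, 72.9], [22.4, 72.9]]
```

Emit:
jog_arm(dr=[[0,0,0],[0,0,0],[0,0,0],[0,0,0],[0,0,0],[0,0,0],[0,0,0],[0,0,0],[0,0,0],[0,0,0]], slide=[[0,-0.0005,0],[0,0,0.008],[0,0,0.008],[0,0,0.007],[0,0,0.006],[0,0,0.004],[0,0,0.002],[0,0,0],[0,0,0],[0,0,0]], gripper=[-1,-1,-1,-1,-1,-1,-1,-1,-1,-1])

```text
time_s: 36.65
position: [0.4341, -0.4011, 0.0746]
tool_rot: [[-0.121, 0.993, 0.0], [0.993, 0.121, -0.001], [-0.001, 0.0, -1.0]]
ft_force: [0.3, -0.6, -1.1]
grip_width: 0.0449
```

```bash
python3 - <<'E'
from h import *
s=st();print(s["wrist_torque"]);d=shot("w27");crop(d["pixels"],200,150,240,180,3,"c27",.4)
E
```

```text
t 36.65 pos [ 0.4341 -0.4011  0.0746] F [ 0.3 -0.6 -1.1] w 0.0449 
R [[-0.121, 0.993, 0.0], [0.993, 0.121, -0.001], [-0.001, 0.0, -1.0]]
[ 0.01645131 -0.00155579  0.03487356]
```

View pics/c27.png

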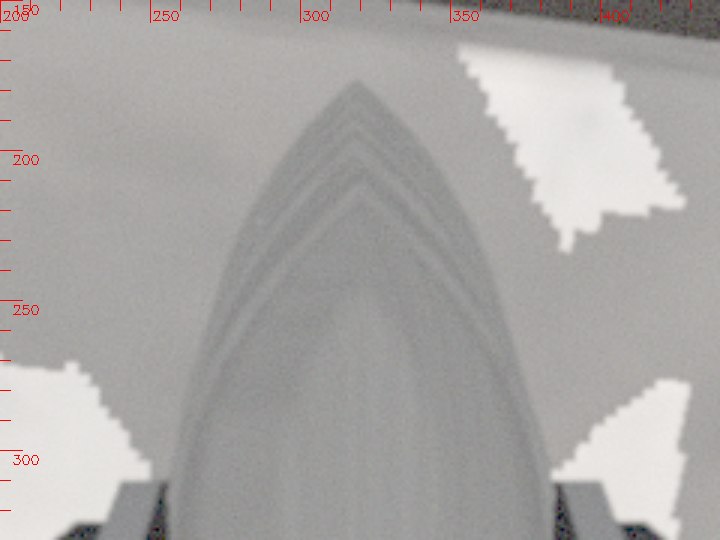

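Emit:
jog_arm(dr=[[0,0,0],[0,0,0],[0,0,0],[0,0,0],[0,0,0],[0,0,0],[0,0,0],[0,0,0],[0,0,0],[0,0,0]], slide=[[0,0,0.001],[0,0,0.001],[0,0,0.001],[0,0,0.001],[0,0,0.0005],[0,0,0],[0,0,0],[0,0,0],[0,0,0],[0,0,0]], gripper=[-1,-1,-1,-1,-1,-1,-1,-1,-1,-1])

```text
time_s: 37.7
position: [0.4341, -0.4011, 0.0712]
tool_rot: [[-0.121, 0.993, 0.001], [0.993, 0.121, -0.001], [-0.001, 0.0, -1.0]]
ft_force: [-2.5, 3.5, 11.2]
grip_width: 0.0446
```

```bash
python3 - <<'E'
from h import *
s=st();print(s["wrist_torque"]);d=shot("w28");crop(d["pixels"],200,150,240,180,3,"c28",.4)
E
```

```text
t 37.7 pos [ 0.4341 -0.4011  0.0712] F [-2.5  3.5 11.2] w 0.0446 
R [[-0.121, 0.993, 0.001], [0.993, 0.121, -0.001], [-0.001, 0.0, -1.0]]
[0.63933423 0.49343441 0.04732259]
```

View pics/c28.png

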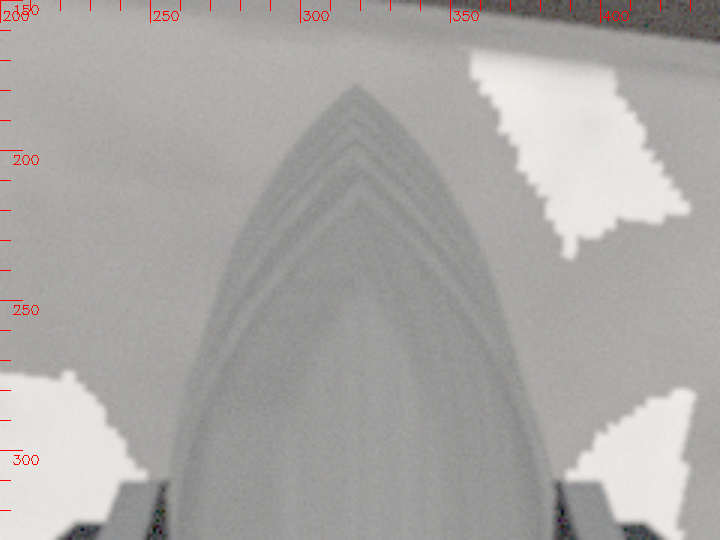

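Emit:
jog_arm(dr=[[0,0,0],[0,0,0],[0,0,0],[0,0,0],[0,0,0],[0,0,0],[0,0,0],[0,0,0],[0,0,0],[0,0,0]], slide=[[0,0,0.0005],[0,0,0],[0,0,-0.001],[0,0,0],[0,0,0],[0,0,0],[0,0,-0.02],[0,0,-0.04],[0,0,-0.04],[0,0,0]], gripper=[-1,-1,0.4,0.4,0.4,0.4,0.4,0.4,0.4,0.4])

```text
time_s: 38.75
position: [0.4353, -0.4026, 0.1756]
tool_rot: [[-0.121, 0.993, 0.006], [0.993, 0.121, -0.008], [-0.009, 0.005, -1.0]]
ft_force: [0.8, 0.3, -0.1]
grip_width: 0.0596
```

Emit:
jog_arm(dr=[[0,0,0],[0,0,0],[0,0,0],[0,0,0],[0,0,0],[0,0,0],[0,0,0],[0,0,0],[0,0,0],[0,0,0]], slide=[[0.03,-0.01,-0.03],[0.04,-0.01,-0.03],[0.03,-0.01,0],[0,0,0],[0,0,0],[0,0,0],[0,0,0],[0,0,0],[0,0,0],[0,0,0]], gripper=[1,1,1,1,1,1,1,1,1,1])

```text
time_s: 39.75
position: [0.3925, -0.3063, 0.2296]
tool_rot: [[-0.121, 0.993, -0.0], [0.993, 0.121, 0.0], [0.0, -0.0, -1.0]]
ft_force: [0.5, 0.5, -0.5]
grip_width: 0.0851
```

```bash
python3 - <<'E'
from h import *
s=st();d=shot("w29");shot("s29","scene");shot("t29","top")
t=ld("t29")["pixels"];crop(t,270,215,180,75,4,"ct29",.8)
t=ld("s29")["pixels"];crop(t,270,190,190,100,4,"cs29",.8)
E
```

```text
t 39.75 pos [ 0.3925 -0.3063  0.2296] F [ 0.5  0.5 -0.5] w 0.0851 
R [[-0.121, 0.993, -0.0], [0.993, 0.121, 0.0], [0.0, -0.0, -1.0]]
```

View pics/w29.png

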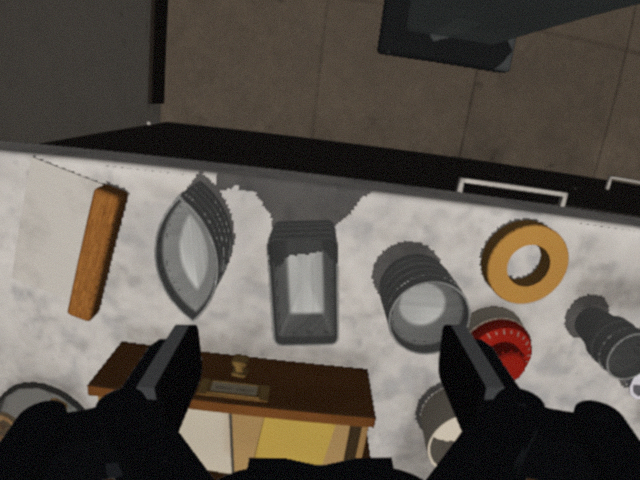

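View pics/cs29.png

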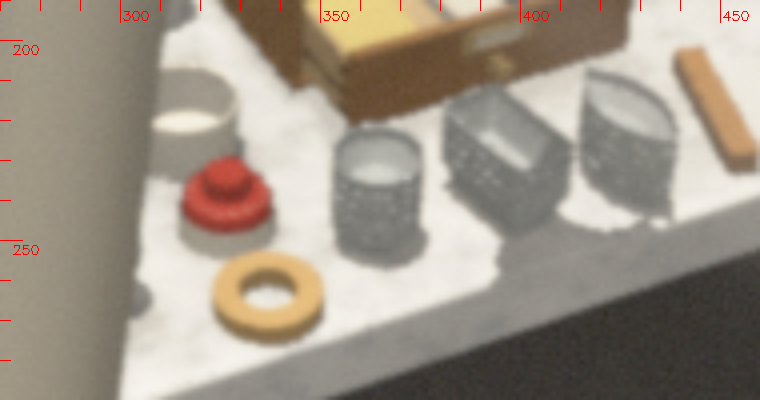

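View pics/ct29.png

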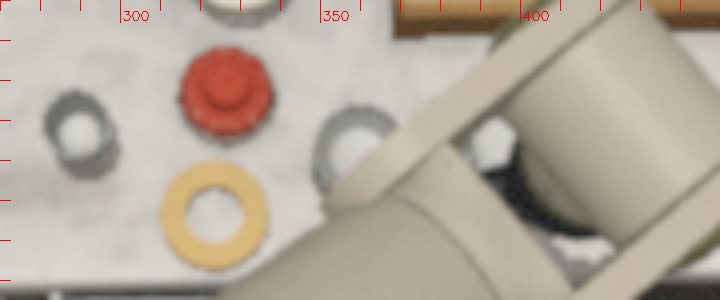

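```bash
python3 - <<'E'
from h import *
im=ld("w29")["pixels"]
crop(im,145,165,200,185,4,"c29a",.5);crop(im,365,230,90,130,4,"c29b",.5);crop(im,560,285,80,110,4,"c29c",.5)
a,b=cv2.imread("pics/c29b.png"),cv2.imread("pics/c29c.png")
h=max(a.shape[0],b.shape[0]);z=np.zeros((h,a.shape[1]+b.shape[1],3),np.uint8);z[:a.shape[0],:a.shape[1]]=a;z[:b.shape[0],a.shape[1]:]=b;cv2.imwrite("pics/c29d.png",z)
E
```

```text
(no output)
```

View pics/c29a.png

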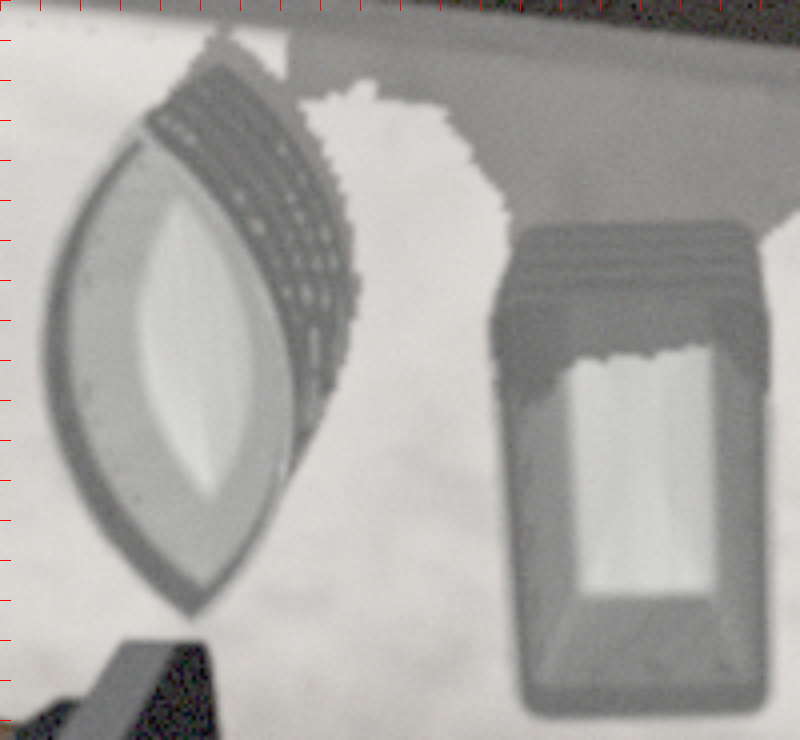

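View pics/c29d.png

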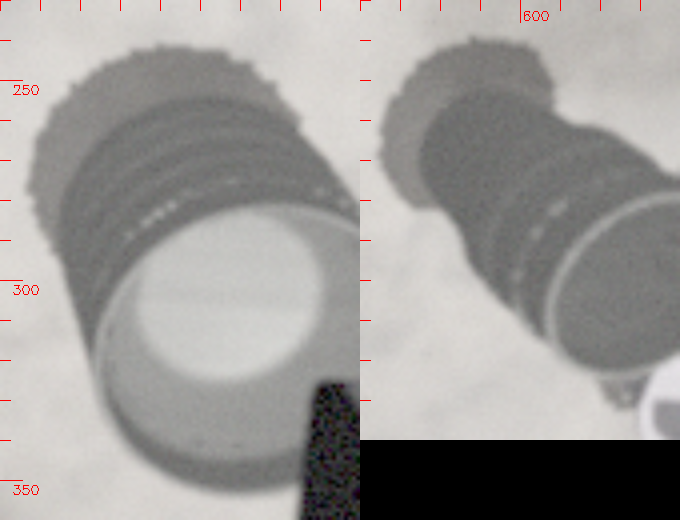

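```bash
python3 - <<'E'
from h import *
st();print(env.close_job())
E
```

```text
t 39.9 pos [ 0.3924 -0.3061  0.2297] F [ 0.3 -0.4 -0.4] w 0.0854 
R [[-0.121, 0.993, -0.0], [0.993, 0.121, 0.0], [0.0, -0.0, -1.0]]
the job is handed in; nothing more can be done
None
```

I nested all four tins (pudding, tartlet, loaf and boat) on the stacks of their own kind and handed the job in at 39.9 s. The orange look-alike was not touched.

- **Seating:** each tin was pressed down until it met the stack, at 11 to 21 N. Contact came within 0.6 mm of the tool height I had worked out for a fully seated tin.
- **Last pictures:** the final wrist pictures show each stack upright, with the rim rings evenly spaced and the top rim level. The scene picture shows the same for the tartlet, loaf and boat stacks; the arm hid most of the pudding stack there. The gripper was open, clear of everything and reading about 0 N.
- **Disagreements:** the wrist camera showed sizes up to about 4% too small, so I fine-tuned each position by eye just above its stack. The gripper also read 1 to 4.5 mm less than the stated tin widths. Neither affected the seating.
- **Not measured:** I did not measure how far each stack shifted during insertion. The pictures show no visible shift.

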